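# Rig the clamped ski for touring: swap plates onto their pins, heel turret to walk

### The job

Rig the ski in the clamps for touring. Pinch both side tabs to free the cover from the heel turret, put the cover in the steel tray and turn the turret a quarter turn, one click, to walk mode. Slide each binding plate laid out on the bench, tongue first, under the keeper of its own seat (from the ski tip back: toe, crampon, riser, brake plate) until its hole drops over the pin and it lies flat; leave the other gear where it is.

Things in the scene. Friction and masses are not known exactly. Their poses are not given: they have to be found in the camera images.
- ski: Ski in its clamps, fixed. Origin on the bench under its middle; y along the ski to its tip, x across, z up. Ski 88 mm wide, top at z = 56 mm. On it a black binding base, 46 mm wide (70 mm at the heel), flat top at z = 64 mm, with the turret (axis at y = -240 mm) and in front of it four seats in a row 125 mm apart. Each seat is a pin and, ahead of it (+y), a keeper bridge.
- cover_centre (a point): Grey plastic cover snapped over the turret: a hood open below, 48 mm wide (x), 72 mm long (y), 44 mm tall, 0.09 kg. Point: its centre, 22 mm above its lower rim, which rests on the base. On each long side (+x, -x) a ribbed spring tab hooks under a catch on the base. Pinching both tabs in to their stops frees it; keep the pinch and lift straight up.
- cover_tabs (a point): Point midway between the cover's two tabs, 26 mm above its rim, axes of the cover. The tabs lie at x = +-28 mm (56 mm over both), are 26 mm long in y and reach from 12 mm below to 12 mm above this point. Each goes in 4 mm (to 48 mm over both) at about 9 N. Lower catches at x = 26 to 32 mm end 17 mm below this point. Use at least 15 N to hold the cover.
- heel_turret (a joint): Angle of the heel turret about the vertical, rad, positive anticlockwise from above. 0 (start) is ski mode, its two steel pins pointing to the ski tip. Spring detents at 0 and a quarter turn either way (+1.571 or -1.571, both walk mode, pins to the side); stops at +-1.8. About 0.2 N m to break out; let go beyond about 1.0 rad it snaps on to the quarter turn.
- turret_top (a point): Top of the heel turret on its vertical axis, 36 mm above the binding base; under the cover at first. The turret is a grey block 34 mm wide (x), 44 mm long (y), from 6 to 36 mm above the base, gripped across its 34 mm. The axes turn with it: two pins, 10 mm long, stick out of its +y face.
- tray: Open steel parts tray, fixed, outside 170 mm (x) by 150 mm (y), walls 28 mm high and 4 mm thick, floor 4 mm thick. Origin under its centre, on the bench.
- toe_plate_centre (a point): Toe plate: two upright pincer jaws, to 32 mm above its underside. Flat aluminium, 8 mm thick, 90 long (y), 44 wide (x), 0.12 kg; front (+y) 20 mm a 32 mm wide tongue; 13 mm hole at y = -30 mm. Point: centre of the flat plate, 4 mm above its underside; z up. Lies flat on the bench; grip its bare sides. Absent in some starts; may be knocked 2 to 4 cm.
- crampon_plate_centre (a point): Crampon plate: a low receiver tube crossways, to 20 mm above its underside. Flat aluminium, 8 mm thick, 90 long (y), 44 wide (x), 0.12 kg; front (+y) 20 mm a 32 mm wide tongue; 13 mm hole at y = -30 mm. Point: centre of the flat plate, 4 mm above its underside; z up. Lies flat on the bench; grip its bare sides. Absent in some starts; may be knocked 2 to 4 cm.
- riser_plate_centre (a point): Riser plate: one round post, 24 mm thick, to 31 mm above its underside. Flat aluminium, 8 mm thick, 90 long (y), 44 wide (x), 0.12 kg; front (+y) 20 mm a 32 mm wide tongue; 13 mm hole at y = -30 mm. Point: centre of the flat plate, 4 mm above its underside; z up. Lies flat on the bench; grip its bare sides. Absent in some starts; may be knocked 2 to 4 cm.
- brake_plate_centre (a point): Brake plate: a black tread pad and two wires, to 14 mm above its underside. Flat aluminium, 8 mm thick, 90 long (y), 44 wide (x), 0.12 kg; front (+y) 20 mm a 32 mm wide tongue; 13 mm hole at y = -30 mm. Point: centre of the flat plate, 4 mm above its underside; z up. Lies flat on the bench; grip its bare sides. Absent in some starts; may be knocked 2 to 4 cm.
- toe_pin (a point): Pin of the toe plate's seat, nearest the ski tip: fixed, 9 mm thick, 6 mm high, tip bevelled. Point: its foot, level with the top of the base; axes of the ski. A plate is home when its centre is 30 mm ahead (+y) and 4 mm above this point, axes alike (2 mm play).
- crampon_pin (a point): Pin of the crampon plate's seat, next after the toe plate's: fixed, 9 mm thick, 6 mm high, tip bevelled. Point: its foot, level with the top of the base; axes of the ski. A plate is home when its centre is 30 mm ahead (+y) and 4 mm above this point, axes alike (2 mm play).
- riser_pin (a point): Pin of the riser plate's seat, between those of the crampon and brake plates: fixed, 9 mm thick, 6 mm high, tip bevelled. Point: its foot, level with the top of the base; axes of the ski. A plate is home when its centre is 30 mm ahead (+y) and 4 mm above this point, axes alike (2 mm play).
- brake_pin (a point): Pin of the brake plate's seat, nearest the turret: fixed, 9 mm thick, 6 mm high, tip bevelled. Point: its foot, level with the top of the base; axes of the ski. A plate is home when its centre is 30 mm ahead (+y) and 4 mm above this point, axes alike (2 mm play).
- toe_keeper (a point): Keeper of the toe plate's seat, a fixed steel bridge over the base. Point: centre of the underside of its bar, 18 mm above the base and 69 mm ahead (+y) of the pin. Bar 12 mm deep in y, 5 mm thick; opening 40 mm wide, 52 mm over the posts. The front 12 mm of the plate's tongue ends up under it, the plate's front end in line with the bar's front.
- crampon_keeper (a point): Keeper of the crampon plate's seat, a fixed steel bridge over the base. Point: centre of the underside of its bar, 18 mm above the base and 69 mm ahead (+y) of the pin. Bar 12 mm deep in y, 5 mm thick; opening 40 mm wide, 52 mm over the posts. The front 12 mm of the plate's tongue ends up under it, the plate's front end in line with the bar's front.
- riser_keeper (a point): Keeper of the riser plate's seat, a fixed steel bridge over the base. Point: centre of the underside of its bar, 18 mm above the base and 69 mm ahead (+y) of the pin. Bar 12 mm deep in y, 5 mm thick; opening 40 mm wide, 52 mm over the posts. The front 12 mm of the plate's tongue ends up under it, the plate's front end in line with the bar's front.
- brake_keeper (a point): Keeper of the brake plate's seat, a fixed steel bridge over the base. Point: centre of the underside of its bar, 18 mm above the base and 69 mm ahead (+y) of the pin. Bar 12 mm deep in y, 5 mm thick; opening 40 mm wide, 52 mm over the posts. The front 12 mm of the plate's tongue ends up under it, the plate's front end in line with the bar's front.
- crampon: Bystander, leave alone: grey steel crampon, 95 x 300 mm, 50 to 85 mm tall. Origin at the centre of its underside.
- jar: Bystander, leave alone: frosted plastic storage jar with a twist lid, 92 mm diameter, 120 mm tall. Origin at the centre of its underside.
- shovel_grip: Bystander, leave alone: orange plastic D-grip of an avalanche shovel lying flat, 135 x 180 mm, 34 mm tall. Origin at the centre of its underside.
- multi_tool: Bystander, leave alone: folded steel multi-tool, 38 x 102 x 18 mm. Origin at the centre of its underside.
- headlamp: Bystander, leave alone: black headlamp housing, 50 x 75 x 42 mm. Origin at the centre of its underside.
- wax_block: Bystander, leave alone: pale block of ski wax in a paper sleeve, 40 x 70 x 30 mm. Origin at the centre of its underside.
There are look-alikes about, which are no part of the job. What is shaped like the part that bears riser_plate_centre but red is not meant.

How it is judged (in metres and radians):
On the way, in this order (a step that is already met when the one before it is completed fails the run):
1. the cover is off, clear of the turret (horizontal distance between cover_centre and turret_top above 0.09 m), for 0.2 s.
2. the turret is clicked into walk mode ((value of joint heel_turret between 1.45 and 1.69 rad or value of joint heel_turret between -1.69 and -1.45 rad)), for 0.2 s.
At the end, for the whole second after the job is handed in: Every plate laid out lies flat on its own seat, hole round the pin (6 mm across, 4.5 mm along, 2 mm of flush, square to the ski within 0.12 rad); turret in either quarter-turn detent (0.12 rad); cover at rest inside the tray (x of toe_plate_centre in the frame of toe_pin between -0.006 and 0.006 m and y of toe_plate_centre in the frame of toe_pin between 0.0255 and 0.0345 m and z of toe_plate_centre in the frame of toe_pin below 0.006 m and angle between each of toe_plate_centre, crampon_plate_centre, riser_plate_centre, brake_plate_centre's own z axis and vertical below 0.04 rad and angle between the y axis of toe_plate_centre and the y axis of toe_pin, either way round below 0.12 rad and x of crampon_plate_centre in the frame of crampon_pin between -0.006 and 0.006 m and y of crampon_plate_centre in the frame of crampon_pin between 0.0255 and 0.0345 m and z of crampon_plate_centre in the frame of crampon_pin below 0.006 m and angle between the y axis of crampon_plate_centre and the y axis of crampon_pin, either way round below 0.12 rad and x of riser_plate_centre in the frame of riser_pin between -0.006 and 0.006 m and y of riser_plate_centre in the frame of riser_pin between 0.0255 and 0.0345 m and z of riser_plate_centre in the frame of riser_pin below 0.006 m and angle between the y axis of riser_plate_centre and the y axis of riser_pin, either way round below 0.12 rad and x of brake_plate_centre in the frame of brake_pin between -0.006 and 0.006 m and y of brake_plate_centre in the frame of brake_pin between 0.0255 and 0.0345 m and z of brake_plate_centre in the frame of brake_pin below 0.006 m and angle between the y axis of brake_plate_centre and the y axis of brake_pin, either way round below 0.12 rad and (value of joint heel_turret between 1.45 and 1.69 rad or value of joint heel_turret between -1.69 and -1.45 rad) and x of cover_centre in the frame of tray between -0.075 and 0.075 m and y of cover_centre in the frame of tray between -0.065 and 0.065 m and z of cover_centre in the frame of tray below 0.05 m); the robot touches nothing.
It fails at once if a bystander is moved more than 5 cm (distance of any of crampon, jar, shovel_grip, multi_tool, headlamp, wax_block from where it was at the start of the episode above 0.05 m).
Of toe_plate, crampon_plate, riser_plate, brake_plate only 3 to 4 are there at a start; the rules pass over those that are not, and their reading is None.
At some moment in a run one of toe_plate, crampon_plate, riser_plate, brake_plate may be knocked a few centimetres aside while the robot is not near it.
It also fails if it takes over 208 s, if anything falls off the work surface, if the arm or the gripper's body presses on something with over 40 N, if the wrist force passes 120 N, or if a joint passes its speed limit or range.

### The arm

A 6-joint arm with a two-finger parallel gripper is mounted at the origin on the work surface. World frame = base frame: x ahead of the robot, y to its left, z up, the work surface at z = 0. Lengths are in mm, angles in rad, forces in N, time in s.
With the tool pointing down it reaches from about 350 to 875 mm from the base axis. Payload 4.2 kg.
Tool frame: the origin (TCP) lies between the finger pads; the fingertips stand 11 mm ahead of it and the grasp point (between the pads) lies 8 mm behind it; z points along the fingers, y is the direction in which the jaws open and shut (so a half turn about z gives the same grasp; the last joint's range is limited). The gripper opens to 85 mm and grips with 20 to 120 N. Pads are 22 mm wide; open, the fingers measure 114 mm over their backs; the gripper's body (76 mm by 85 mm) begins 54 mm behind the grasp point. The pads swing forward as they close: fully open they stand 13 mm farther back than shut.
Start: joints at [-0.919, 0.385, 0.008, 0, -1.194, -0.259], TCP at [239.249, -577.373, 242.312] pointing down, gripper open.
Joint ranges: [-3.14, 3.14], [-1.21, 2.06], [-1.07, 1.41], [-3.16, 2.05], [-2.99, -0.16], [-3.1, 3.1]. Speed limits (rad/s): [2.79, 2.79, 3.14, 3.14, 3.14, 3.14].

### API

Orientations are given as a unit quaternion [x, y, z, w].
In Python, from bench import * gives the robot as it stands.
- The arm moves only by the tool servo_tool, never from a script. Its argument "rows" is a list of rows, each a list of 7 numbers: the opening, from 0 (shut) to 1 (fully open), then the shift along the tool's x, y, z in cm, then the turn, a rotation vector about the tool's x, y, z in degrees. A call has 1 to 12 rows; each row shifts and turns the commanded pose from where the row before left it, along the tool's axes as they then stand; what a row does not reach is not made up. A row lasts 1/10 s, in which the tool goes at most 50 mm and 8.59 degrees, less where a joint would pass 70% of its speed; a pose out of reach is approached as far as the arm can. A call is refused whole if a number of a shift passes 5 or a number of a turn 8.59, either way. A call with a gripper value outside its range is refused whole. The fingers move at their own pace and stop on an object; the grip force is fixed at half the most. Time passes only in rows, so rows that do not move let the fingers close. It gives the time, the measured TCP pose, the force and the opening at its end, in the units of the state.
- read_state(): the state, without advancing time (a new reading comes with each control period).
- get_image(name): name is "scene" or "top" or "wrist"; returns a dict with "image" (420x560x3 uint8, red, green, blue), "mtx" (3x3 intrinsics, pixels), "extrinsics" (4x4, takes a point from camera to world coordinates). Camera axes: x right, y up, looking along -z (the intrinsics and any distortion apply to the point x, -y, -z); pixel columns grow to the right and rows downward; lengths in mm; the calibration is good to about 2 mm. The wrist camera is an equidistant fisheye: a pixel r from the principal point sees the ray r / f radians off the axis. A picture is of the moment at which its call begins. There is no depth.
- job_done(): hands the job in, once; it reports no verdict.
The state is a dict: "clock": time; "joints": joint angles; "joint_vel": joint speeds; "joint_efforts": joint torques, N m; "position": TCP position; "ee_rot": TCP orientation; "contact_force": force on the tool from outside, world axes, zero at the start; "wrist_torque": the same for the moment, N m; "gripper_width": finger opening in mm.
Only numpy, scipy, OpenCV 4.12 (cv2) and the standard library are available. Lean on these libraries where they do the work, as an engineer would, in place of code of your own. Each camera call takes 0.05 s, during which the arm holds its last target. There are 200 camera calls.

## Working session

There is one attempt and no reset: what is moved stays moved. The work goes in short steps, Python scripts to look and compute and a tool call to move; the robot and the scene stay as the last step left them, time stands still between calls to the robot, and variables do not carry over. Pictures are saved under pics/ and viewed, about 12 in all and at most 16, crops included, and the job is handed in when it is done.

Besides the shell and the picture viewer there is one more tool, called after "Request:" as a command line: name --pt "numbers of a row" for each row, then --argument value for the rest. servo_tool: Moves the arm, as the interface text tells. Its arguments: {"type":"object","properties":{"rows":{"type":"array","items":{"type":"array","items":{"type":"number"}}}},"required":["rows"]}

```bash
mkdir -p pics; ls; cat > h.py <<'E'
from bench import *
import numpy as np, cv2
from scipy.spatial.transform import Rotation as R
def snap(cam,fn=None):
    d=get_image(cam)
    np.savez('%s.npz'%cam,**d)
    if fn: cv2.imwrite('pics/'+fn,d['image'][:,:,::-1])
    return d
def ray(d,u,v,fish=False):
    K=np.array(d['mtx']);E=np.array(d['extrinsics'])
    x=(u-K[0,2])/K[0,0];y=(v-K[1,2])/K[1,1]
    if fish:
        r=np.hypot(x,y);s=np.sin(r)/r if r>1e-9 else 1
        c=np.array([x*s,-y*s,-np.cos(r)])
    else: c=np.array([x,-y,-1.])
    return E[:3,3],E[:3,:3]@c
def onz(d,u,v,z,fish=False):
    o,r=ray(d,u,v,fish); return o+r*(z-o[2])/r[2]
def proj(d,p,fish=False):
    K=np.array(d['mtx']);E=np.array(d['extrinsics'])
    c=E[:3,:3].T@(np.asarray(p,float)-E[:3,3]);c=np.array([c[0],-c[1],-c[2]])
    if fish:
        rr=np.hypot(c[0],c[1]);t=np.arctan2(rr,c[2]);q=c[:2]/max(rr,1e-9)*t
    else: q=c[:2]/c[2]
    return np.array([K[0,0]*q[0]+K[0,2],K[1,1]*q[1]+K[1,2]])
def tool(dw):  # world vec -> tool axes cm
    return R.from_quat(read_state()['ee_rot']).inv().apply(dw)/10
E
python3 - <<'E'
from h import *
for c in ['top','scene','wrist']:
    d=snap(c,c+'0.png');print(c,np.round(d['mtx'],1).tolist(),np.round(d['extrinsics'],3).tolist())
s=read_state();print(s)
a=cv2.imread('pics/top0.png');cv2.imwrite('pics/top0b.png',cv2.resize(a,(800,600)))
E
```

```text
pics
top [[433.1, 0.0, 279.3], [0.0, 433.1, 201.0], [0.0, 0.0, 1.0]] [[-0.015, 0.993, -0.114, 356.62], [-1.0, -0.014, 0.01, 46.519], [0.009, 0.114, 0.993, 1438.719], [0.0, 0.0, 0.0, 1.0]]
scene [[419.6, 0.0, 286.5], [0.0, 419.6, 202.9], [0.0, 0.0, 1.0]] [[0.678, -0.606, 0.416, 1026.498], [0.735, 0.561, -0.381, -426.188], [-0.003, 0.564, 0.826, 1108.111], [0.0, 0.0, 0.0, 1.0]]
wrist [[325.2, 0.0, 282.8], [0.0, 325.2, 207.2], [0.0, 0.0, 1.0]] [[-0.382, -0.881, -0.28, 166.92], [0.924, -0.363, -0.118, -607.915], [0.002, -0.304, 0.953, 372.954], [0.0, 0.0, 0.0, 1.0]]
{'clock': 0.15, 'joints': array([-9.19390950e-01,  3.85404979e-01,  6.95396729e-03, -3.71525635e-04,
       -1.19395761e+00, -2.58598995e-01]), 'joint_vel': array([-2.24280497e-03, -9.68855688e-04,  4.32372884e-03,  4.74546598e-03,
       -3.35776041e-06,  3.34797574e-04]), 'joint_efforts': array([ 1.70659652e-03, -3.92680120e+01,  1.88583362e+01,  4.18861538e+00,
       -3.41507155e-03,  5.82774874e-06]), 'position': array([ 239.10783819, -577.01568938,  241.46038368]), 'ee_rot': array([-1.95075694e-01,  9.80787843e-01,  8.00011952e-04, -1.99166728e-04]), 'contact_force': array([1.2810426 , 0.48886936, 0.73575995]), 'wrist_torque': array([-0.05279052, -0.00876228, -0.00473113]), 'gripper_width': 85.31436996080757}
```

View pics/top0b.png

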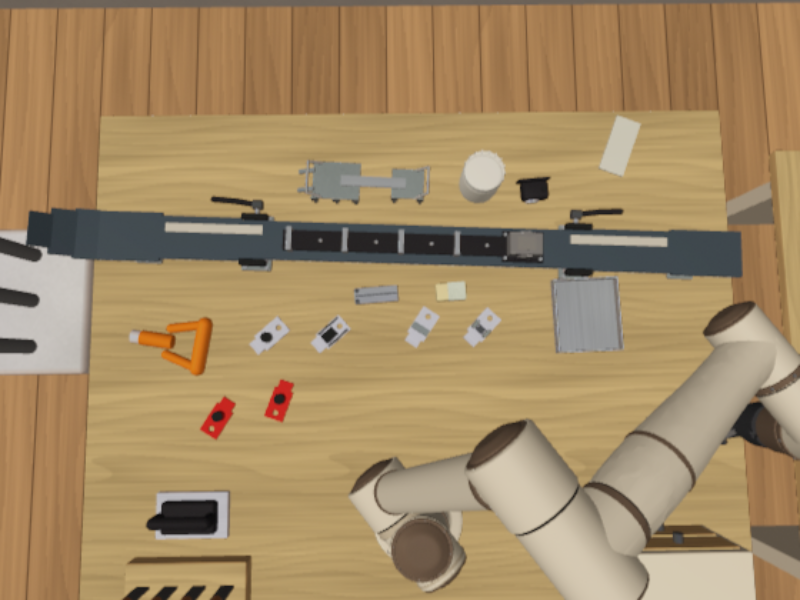

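View pics/scene0.png

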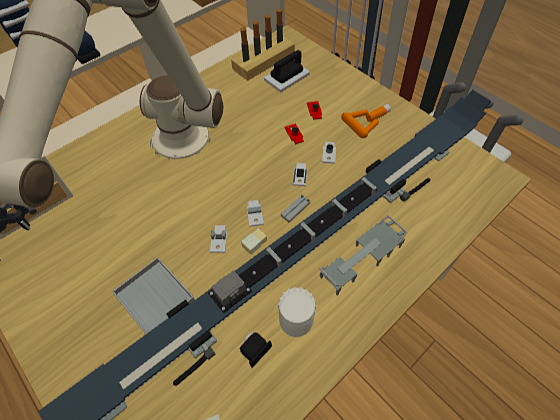

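Top view (800x600): ski with the tip to the left, y≈240. The turret and cover are at (523,245) and the tray at (588,316). Plates: riser? (268,335), brake? (331,333), crampon? (422,327), toe? (482,327). Red look-alikes at (218,417) and (280,400). Next: an enlarged crop and first measurements.

```bash
python3 - <<'E'
from h import *
d=dict(np.load('top.npz'));im=d['image'][:,:,::-1].copy()
a=cv2.resize(im[195:260,165:365],(800,260),interpolation=cv2.INTER_CUBIC)
b=cv2.resize(im[150:195,190:390],(800,180),interpolation=cv2.INTER_CUBIC)
cv2.imwrite('pics/c1.png',np.vstack([a,b]))
hsv=cv2.cvtColor(im,cv2.COLOR_BGR2HSV)
m=((hsv[...,1]<45)&(hsv[...,2]>110)).astype(np.uint8)*255
m[:195]=0;m[260:]=0;m[:,:165]=0;m[:,365:]=0
n,l,st,ce=cv2.connectedComponentsWithStats(m)
for i in range(1,n):
    if st[i,4]>40:
        c=cv2.findContours((l==i).astype(np.uint8),cv2.RETR_EXTERNAL,cv2.CHAIN_APPROX_NONE)[0][0]
        r=cv2.minAreaRect(c);bx=cv2.boxPoints(r)
        w=np.array([onz(d,*p,8) for p in bx])[:,:2]
        print(np.round(r[0]),np.round(r[1]),st[i,4],'c',np.round(w.mean(0)),np.round(w).tolist())
E
```

```text
[319. 203.] [12. 12.] 146 c [ 513. -100.] [[533.0, -80.0], [533.0, -120.0], [492.0, -119.0], [493.0, -80.0]]
[263. 206.] [11. 30.] 317 c [506.  87.] [[521.0, 138.0], [528.0, 38.0], [491.0, 36.0], [484.0, 135.0]]
[294. 229.] [13. 27.] 333 c [428. -17.] [[402.0, 27.0], [478.0, -23.0], [454.0, -60.0], [378.0, -10.0]]
[336. 229.] [13. 27.] 311 c [ 425. -156.] [[407.0, -108.0], [473.0, -172.0], [443.0, -203.0], [378.0, -139.0]]
[231. 234.] [13. 28.] 245 c [414. 194.] [[402.0, 243.0], [460.0, 174.0], [427.0, 146.0], [369.0, 215.0]]
[188. 235.] [13. 28.] 300 c [413. 335.] [[400.0, 383.0], [460.0, 316.0], [426.0, 286.0], [366.0, 354.0]]
```

View pics/c1.png

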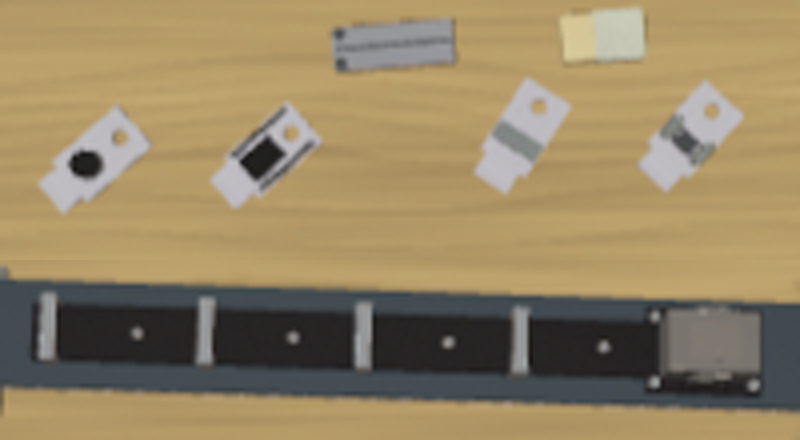

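All four plates are present and told apart: riser with the round black post (95,160), brake with the pad and wires (262,155), crampon with the cross tube (517,140), toe with the jaws (690,140). All tongues point lower-left. Next I work out the ski, tray and plate poses.

```bash
cat >> h.py <<'E'
def yaw():
    v=R.from_quat(read_state()['ee_rot']).apply([0,1,0]);return np.degrees(np.arctan2(v[1],v[0]))
def plan(p,yw):
    """rz (deg, tool) first, then shift (cm, tool axes after the turn, tool levelled)"""
    s=read_state();dy=(yw-yaw()+180)%360-180
    a=np.radians(yw);ty=np.array([np.cos(a),np.sin(a),0]);tz=np.array([0,0,-1]);tx=np.cross(ty,tz)
    D=np.asarray(p)-s['position']
    rv=R.from_quat(s['ee_rot']).apply([0,0,1])
    print('t',round(s['clock'],1),'pos',np.round(s['position'],1),'yaw',round(yaw(),1),'tilt z',np.round(rv[:2],4),'| rz',round(-dy,2),'shift cm',np.round([D@tx/10,D@ty/10,-D[2]/10],2))
E
cat > m1.py <<'E'
from h import *
d=dict(np.load('top.npz'));f=lambda x,y:(190+x/4,150+(y-260)/4)
g=lambda x,y:(165+x/4,195+y/4)
for n,p in zip(['toe','cr','ri','br'],[(137,333),(293,338),(448,342),(604,347)]): print(n,'pin',np.round(onz(d,*f(*p),70)))
for p in [(48,327),(206,331),(363,336),(520,340)]: print('keeper top',np.round(onz(d,*f(*p),87)))
print('cover',np.round(onz(d,*f(710,342),108)))
print('tray',np.round([onz(d,u*.7,v*.7,z) for u,v,z in [(588,316,14),(553,279,28),(619,278,28),(622,352,28),(555,354,28)]]).tolist())
for n,t,h in [('ri',(52,198),(121,136)),('br',(223,195),(291,133)),('cr',(490,181),(539,106)),('toe',(653,176),(711,110))]:
    T=onz(d,*g(*t),8)[:2];H=onz(d,*g(*h),8)[:2];a=T-H
    print(n,'hole',np.round(H),'c',np.round(H+30*a/np.linalg.norm(a)),'len(75)',round(np.linalg.norm(a)),'ang',round(np.degrees(np.arctan2(a[1],a[0]))))
plan([600,-100,242],180)
print(np.round(R.from_quat(read_state()['ee_rot']).as_matrix(),3).tolist())
E
python3 m1.py
```

```text
toe pin [622. 208.  70.]
cr pin [617.  83.  70.]
ri pin [612. -42.  70.]
br pin [ 606. -167.   70.]
keeper top [625. 276.  87.]
keeper top [620. 151.  87.]
keeper top [614.  27.  87.]
keeper top [609. -98.  87.]
cover [ 602. -244.  108.]
tray [[447.0, -404.0, 14.0], [533.0, -323.0, 28.0], [533.0, -475.0, 28.0], [363.0, -473.0, 28.0], [361.0, -320.0, 28.0]]
ri hole [432. 310.] c [412. 333.] len(75) 75 ang 132
br hole [433. 170.] c [413. 193.] len(75) 75 ang 132
cr hole [452. -35.] c [427. -18.] len(75) 74 ang 146
toe hole [ 447. -177.] c [ 425. -157.] len(75) 73 ang 137
t 0.1 pos [ 239.1 -577.   241.5] yaw 112.5 tilt z [-0.0007  0.0015] | rz -67.5 shift cm [-47.7  -36.09  -0.05]
[[-0.924, -0.383, -0.001], [-0.383, 0.924, 0.001], [0.0, 0.002, -1.0]]
```

Request:
servo_tool --pt "1 0 0 0 0 0 -8.13" --pt "1 0 0 0 0 0 -8.13" --pt "1 0 0 0 0 0 -8.13" --pt "1 0 0 0 0 0 -8.13" --pt "1 0 0 0 0 0 -8.13" --pt "1 0 0 0 0 0 -8.13" --pt "1 0 0 0 0 0 -8.13" --pt "1 0 0 0 0 0 -8.13"

```text
clock: 0.95
position: [239.1, -577.1, 241.8]
ee_rot: [-0.694, 0.72, 0.0, 0.0]
contact_force: [-0.4, -0.4, -0.1]
gripper_width: 85.5
```

Request:
servo_tool --pt "1 -2.9 -2.9 0 0 0 0" --pt "1 -2.9 -2.9 0 0 0 0" --pt "1 -2.9 -2.9 0 0 0 0" --pt "1 -2.9 -2.9 0 0 0 0" --pt "1 -2.9 -2.9 0 0 0 0" --pt "1 -2.9 -2.9 0 0 0 0" --pt "1 -2.9 -2.9 0 0 0 0" --pt "1 -2.9 -2.9 0 0 0 0" --pt "1 -2.9 -2.9 0 0 0 0" --pt "1 -2.9 -2.9 0 0 0 0" --pt "1 -2.9 -2.9 0 0 0 0" --pt "1 -2.9 -2.9 0 0 0 0"

```text
clock: 2.15
position: [602.7, -243.2, 242.0]
ee_rot: [-0.692, 0.722, 0.0, -0.0]
contact_force: [0.8, -0.9, -0.4]
gripper_width: 85.4
```

Request:
servo_tool --pt "1 0 0 1 0 0 0" --pt "1 0 0 1 0 0 0" --pt "1 0 0 0 0 0 0"

```text
clock: 2.45
position: [600.0, -244.7, 219.7]
ee_rot: [-0.691, 0.722, 0.002, -0.001]
contact_force: [-0.3, 0.9, -0.8]
gripper_width: 85.4
```

```bash
python3 - <<'E'
from h import *
plan([602,-244,200],177.56)
d=snap('wrist');im=d['image'][:,:,::-1]
for p in [(602,-244,108),(606,-167,70),(602,-244,64)]: print(np.round(proj(d,p,True)))
cv2.imwrite('pics/w1.png',cv2.resize(im,(800,600)))
E
```

```text
t 2.5 pos [ 600.  -244.7  219.7] yaw 177.5 tilt z [-0.0051  0.0015] | rz -0.07 shift cm [-0.08 -0.2   1.97]
[279. 209.]
[279. 272.]
[280. 194.]
```

View pics/w1.png

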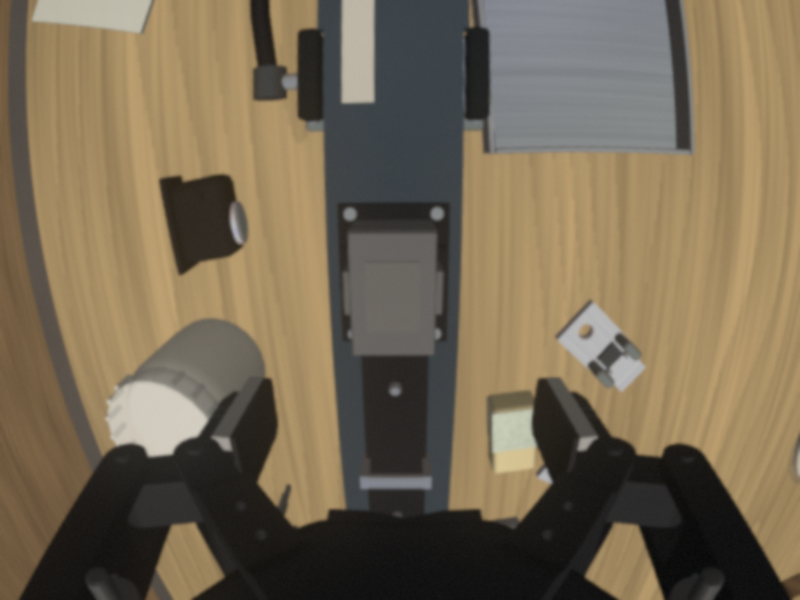

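View: cover top centred at (393,295), brake pin (395,389), brake keeper (396,483), jar to the left and tray upper right. The cover sits about 4 mm to +x of the jaw middle. I'll descend and pinch.

Request:
servo_tool --pt "1 0 -0.43 1.5 0 0 0" --pt "1 0 0 2.5 0 0 0" --pt "1 0 0 3 0 0 0" --pt "1 0 0 2.5 0 0 0" --pt "1 0 0 1.5 0 0 0" --pt "1 0 0 1.2 0 0 0" --pt "1 0 0 0.8 0 0 0" --pt "1 0 0 0.45 0 0 0" --pt "1 0 0 0 0 0 0" --pt "1 0 0 0 0 0 0"

```text
clock: 3.5
position: [606.6, -244.9, 88.6]
ee_rot: [-0.692, 0.722, -0.001, 0.0]
contact_force: [-0.5, 0.4, 0.3]
gripper_width: 85.4
```

```bash
python3 - <<'E'
from h import *
plan([604,-244,85],177.56)
d=snap('wrist','w2.png')
E
```

```text
t 3.5 pos [ 606.6 -244.9   88.6] yaw 177.6 tilt z [ 0.0015 -0.0004] | rz -0.01 shift cm [-0.08  0.27  0.36]
```

View pics/w2.png

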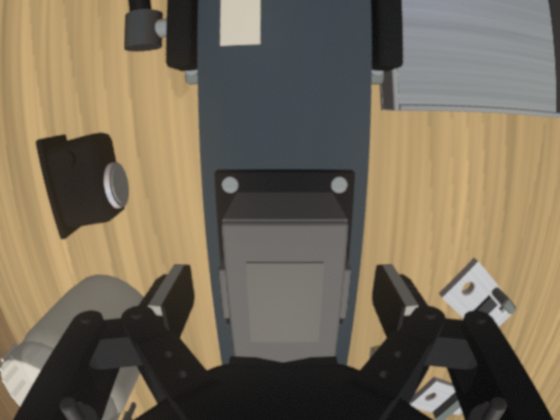

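Fingers are well centred on the cover (cover 223..347, finger tips 192..374). I'll lower the last 3 mm and pinch.

Request:
servo_tool --pt "1 0 0.05 0.3 0 0 0" --pt "0.6 0 0 0 0 0 0" --pt "0 0 0 0 0 0 0" --pt "0 0 0 0 0 0 0" --pt "0 0 0 0 0 0 0" --pt "0 0 0 0 0 0 0" --pt "0 0 0 0 0 0 0" --pt "0 0 0 0 0 0 0"

```text
clock: 4.35
position: [606.4, -245.0, 86.3]
ee_rot: [-0.692, 0.722, -0.001, 0.0]
contact_force: [-0.0, 0.9, 5.2]
gripper_width: 46.8
```

Request:
servo_tool --pt "0 0 0 -0.3 0 0 0" --pt "0 0 0 -0.6 0 0 0" --pt "0 0 0 -1 0 0 0" --pt "0 0 0 -1.5 0 0 0" --pt "0 0 0 -2 0 0 0" --pt "0 0 0 -2 0 0 0" --pt "0 0 0 -1 0 0 0" --pt "0 0 0 0 0 0 0"

```text
clock: 5.15
position: [606.5, -245.0, 171.0]
ee_rot: [-0.692, 0.722, -0.002, 0.001]
contact_force: [-0.5, 0.0, -0.5]
gripper_width: 47.2
```

```bash
python3 - <<'E'
from h import *
print(read_state()['contact_force'],read_state()['gripper_width'])
plan([447,-399,150],177.56)
E
```

```text
[-0.45080566  0.0163381  -0.50577181] 47.21856639015526
t 5.2 pos [ 606.5 -245.   171. ] yaw 177.6 tilt z [ 0.0039 -0.0008] | rz -0.01 shift cm [16.07 15.28  2.1 ]
```

Request:
servo_tool --pt "0 1.6 1.5 0 0 0 0" --pt "0 3.2 3 0 0 0 0" --pt "0 3.2 3 0 0 0 0" --pt "0 3.2 3 0 0 0 0" --pt "0 3.2 3 0 0 0 0" --pt "0 1.6 1.8 0 0 0 0" --pt "0 0 0 2 0 0 0" --pt "0 0 0 3 0 0 0" --pt "0 0 0 3 0 0 0" --pt "0 0 0 2.5 0 0 0" --pt "0 0 0 1.5 0 0 0" --pt "0 0 0 0.8 0 0 0"

```text
clock: 6.35
position: [443.4, -397.5, 38.0]
ee_rot: [-0.691, 0.722, 0.003, -0.001]
contact_force: [0.2, -0.0, -1.7]
gripper_width: 47.0
```

Request:
servo_tool --pt "0 0 0 0.5 0 0 0" --pt "0 0 0 0.4 0 0 0" --pt "0 0 0 0.2 0 0 0" --pt "0 0 0 0 0 0 0"

```text
clock: 6.75
position: [446.1, -398.2, 30.2]
ee_rot: [-0.692, 0.722, -0.0, 0.0]
contact_force: [-0.1, 0.3, 0.0]
gripper_width: 46.7
```

Request:
servo_tool --pt "0 0 0 0.3 0 0 0" --pt "0 0 0 0 0 0 0" --pt "1 0 0 0 0 0 0" --pt "1 0 0 0 0 0 0" --pt "1 0 0 0 0 0 0" --pt "1 0 0 0 0 0 0" --pt "1 0 0 0 0 0 0" --pt "1 0 0 -2 0 0 0" --pt "1 0 0 -4 0 0 0" --pt "1 0 0 -4 0 0 0" --pt "1 0 0 -3 0 0 0" --pt "1 0 0 -1 0 0 0"

```text
clock: 7.95
position: [447.5, -399.1, 171.0]
ee_rot: [-0.692, 0.722, -0.004, 0.001]
contact_force: [1.2, 0.1, -0.5]
gripper_width: 85.5
```

Request:
servo_tool --pt "1 -1.6 -1.6 0 0 0 0" --pt "1 -3.2 -3.2 0 0 0 0" --pt "1 -3.2 -3.2 0 0 0 0" --pt "1 -3.2 -3.2 0 0 0 0" --pt "1 -2.9 -2.9 0 0 0 0" --pt "1 -1.1 -1.1 0 0 0 0" --pt "1 0 0 0 0 0 0" --pt "1 0 0 0 0 0 0"

```text
clock: 8.75
position: [603.5, -252.7, 165.8]
ee_rot: [-0.692, 0.722, 0.001, -0.001]
contact_force: [0.0, 0.5, -0.1]
gripper_width: 85.0
```

```bash
python3 - <<'E'
from h import *
plan([606,-244,86],177.56)
d=snap('wrist','w3.png')
E
```

```text
t 8.8 pos [ 603.5 -252.7  165.8] yaw 177.5 tilt z [-0.0022  0.0006] | rz -0.02 shift cm [-0.88 -0.22  7.98]
```

View pics/w3.png

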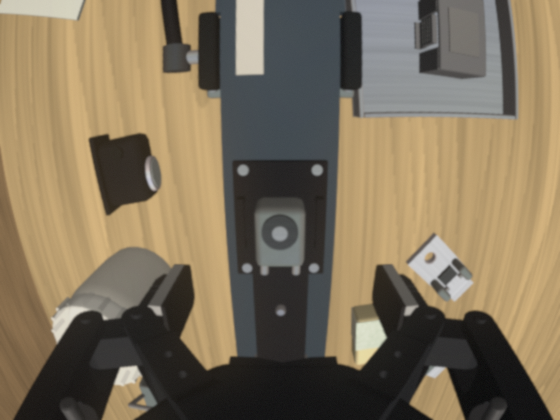

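Turret knob at (280,234), steel pins at (264,270) and (296,270); cover in the tray upper right.

```bash
python3 - <<'E'
from h import *
d=dict(np.load('wrist.npz'))
print(onz(d,280,234,100,True),onz(d,281,310,70,True))
for p in [(243,170),(317,170),(314,268),(247,268)]: print(np.round(onz(d,*p,65,True),1))
E
```

```text
[ 605.04537568 -250.08446833  100.        ] [ 608.3129652  -167.49476586   70.        ]
[ 630.6 -287.    65. ]
[ 576.7 -284.6   65. ]
[ 579.8 -204.4   65. ]
[ 634.1 -206.8   65. ]
```

Request:
servo_tool --pt "1 -0.55 -0.18 1.5 0 0 0" --pt "1 0 0 2 0 0 0" --pt "1 0 0 2 0 0 0" --pt "1 0 0 1.5 0 0 0" --pt "1 0 0 1 0 0 0" --pt "0.5 0 0 0 0 0 0" --pt "0 0 0 0 0 0 0" --pt "0 0 0 0 0 0 0" --pt "0 0 0 0 0 0 0" --pt "0 0 0 0 0 0 0" --pt "0 0 0 0 0 0 0" --pt "0 0 0 0 0 0 0"

```text
clock: 10.0
position: [606.0, -247.5, 88.3]
ee_rot: [-0.692, 0.722, -0.0, -0.0]
contact_force: [-3.1, 0.5, 6.1]
gripper_width: 33.1
```

Request:
servo_tool --pt "0 0 0 0 0 0 -8.2" --pt "0 0 0 0 0 0 -8.2" --pt "0 0 0 0 0 0 -8.2" --pt "0 0 0 0 0 0 -8.2" --pt "0 0 0 0 0 0 -8.2" --pt "0 0 0 0 0 0 -8.2" --pt "0 0 0 0 0 0 -8.2" --pt "0 0 0 0 0 0 -8.2" --pt "0 0 0 0 0 0 -8.2" --pt "0 0 0 0 0 0 -8.2" --pt "0 0 0 0 0 0 -8.2" --pt "0 0 0 0 0 0 0"

```text
clock: 11.2
position: [608.5, -245.2, 88.3]
ee_rot: [1.0, -0.018, 0.003, -0.001]
contact_force: [2.1, 7.0, 4.5]
gripper_width: 32.9
```

Request:
servo_tool --pt "0 0 0 0 0 0 0" --pt "0 0 0 0 0 0 0" --pt "1 0 0 0 0 0 0" --pt "1 0 0 0 0 0 0" --pt "1 0 0 0 0 0 0" --pt "1 0 0 0 0 0 0" --pt "1 0 0 -2 0 0 0" --pt "1 0 0 -3.5 0 0 0" --pt "1 0 0 -3.5 0 0 0" --pt "1 0 0 -2 0 0 0" --pt "1 0 0 0 0 0 0"

```text
clock: 12.3
position: [608.1, -248.2, 201.0]
ee_rot: [1.0, -0.02, 0.004, 0.001]
contact_force: [0.1, -0.0, -0.0]
gripper_width: 85.5
```

```bash
python3 - <<'E'
from h import *
d=snap('top');im=d['image'][:,:,::-1].copy()
w=snap('wrist')['image'][:,:,::-1]
cv2.imwrite('pics/c2.png',np.vstack([cv2.resize(im[150:262,160:400],(800,373),interpolation=cv2.INTER_CUBIC),cv2.resize(w[120:300,130:530],(500,225))[:, :].copy() if 0 else cv2.resize(w[100:200,120:460],(800,227))]))
print(read_state()['joints'].round(2))
E
```

```text
[-0.14  0.47  0.02 -0.   -1.13  1.67]
```

View pics/c2.png

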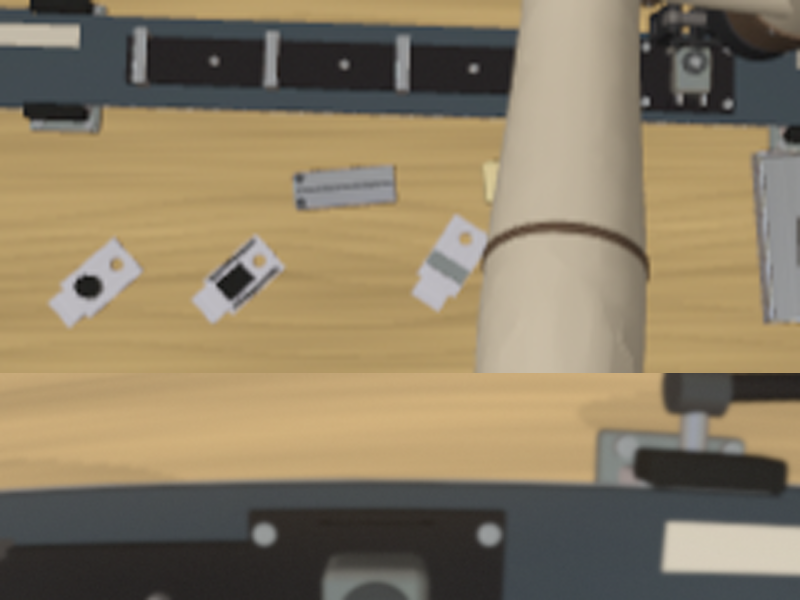

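Turret is a quarter turn round, pins now pointing to −x at (690,100), so walk mode. Top view also shows the riser, brake and crampon plates unmoved. Now the toe plate.

```bash
python3 - <<'E'
from h import *
plan([425,-157,120],227)
E
```

```text
t 12.4 pos [ 606.  -247.3  196.5] yaw -92.3 tilt z [0.0001 0.0006] | rz 40.71 shift cm [-19.39   5.74   7.65]
```

Request:
servo_tool --pt "1 0 0 0 0 0 8.14" --pt "1 0 0 0 0 0 8.14" --pt "1 0 0 0 0 0 8.14" --pt "1 0 0 0 0 0 8.14" --pt "1 0 0 0 0 0 8.14" --pt "1 -2 0.6 0.5 0 0 0" --pt "1 -4 1.2 1.5 0 0 0" --pt "1 -4 1.2 1.5 0 0 0" --pt "1 -4 1.2 1.5 0 0 0" --pt "1 -3.4 1 1.5 0 0 0" --pt "1 -2 0.55 1.1 0 0 0" --pt "1 0 0 0 0 0 0"

```text
clock: 13.6
position: [419.9, -156.3, 118.1]
ee_rot: [0.931, -0.366, -0.004, 0.001]
contact_force: [-0.9, -1.0, 0.0]
gripper_width: 85.6
```

```bash
python3 - <<'E'
from h import *
plan([425,-157,120],227)
d=snap('wrist','w4.png')
E
```

```text
t 13.6 pos [ 419.9 -156.3  118.1] yaw -133.0 tilt z [-0.0085  0.0011] | rz 0.04 shift cm [ 0.42 -0.3  -0.19]
```

View pics/w4.png

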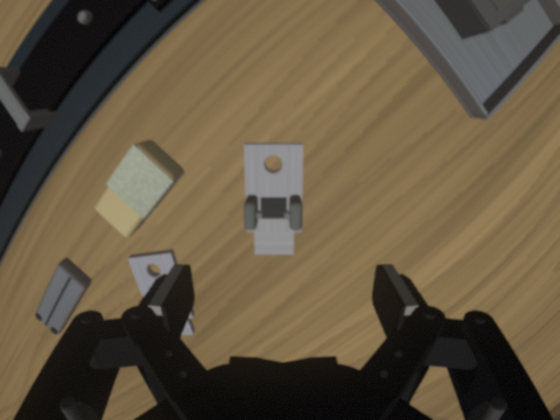

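Toe plate is nearly square to the tool: rear corners (244,144) and (303,144), hole (273,163), tongue end (254..294,253). I'll measure with rays on contour points.

```bash
cat >> h.py <<'E'
def plate(d,guess,thr=50,vmin=110,fish=True):
    """world rect of grey plate nearest guess xy"""
    im=cv2.cvtColor(d['image'],cv2.COLOR_RGB2HSV);u,v=proj(d,[*guess,8],fish)
    m=((im[...,1]<thr)&(im[...,2]>vmin)).astype(np.uint8)
    m=cv2.morphologyEx(m,cv2.MORPH_CLOSE,np.ones((5,5),np.uint8))
    n,l,st,ce=cv2.connectedComponentsWithStats(m)
    i=min((i for i in range(1,n) if 600<st[i,4]<12000),key=lambda i:np.hypot(*(ce[i]-[u,v])))
    c=cv2.findContours((l==i).astype(np.uint8),cv2.RETR_EXTERNAL,cv2.CHAIN_APPROX_NONE)[0][0][:,0]
    w=np.array([onz(d,*p,8,fish)[:2] for p in c.astype(float)],np.float32)
    r=cv2.minAreaRect(w);b=cv2.boxPoints(r)
    e=b[1]-b[0],b[2]-b[1];L=max(e,key=np.linalg.norm);a=np.degrees(np.arctan2(L[1],L[0]))%180
    print('px',np.round(ce[i]),st[i],'c',np.round(r[0],1),'size',np.round(r[1],1),'axis ang',round(a,1))
    return np.array(r[0]),a
E
cat > m2.py <<'E'
from h import *
d=dict(np.load('wrist.npz'))
plate(d,(425,-157))
q=[onz(d,*p,8,True)[:2] for p in [(244,144),(303,144),(254,253.5),(294,253.5),(273,163)]]
print(np.round(q,1).tolist());r=(q[0]+q[1])/2;t=(q[2]+q[3])/2;a=t-r
print('c',(r+t)/2,'len',np.hypot(*a),'ang',np.degrees(np.arctan2(a[1],a[0])),'holec',q[4]+30*a/np.hypot(*a))
E
python3 m2.py
```

```text
px [273. 170.] [ 244  143   59   67 2943] c [ 442.  -168.6] size [44.2 51.9] axis ang 137.8
[[475.1, -170.2], [445.0, -202.2], [406.0, -112.7], [383.5, -136.9], [449.7, -176.0]]
c [ 427.40457607 -155.51624716] len 89.67353565525673 ang 136.77383938839802 holec [ 427.86153755 -155.44976222]
```

```bash
python3 - <<'E'
from h import *
plan([433.3,-161,11],226.8)
E
```

```text
t 13.7 pos [ 422.9 -156.9  119.4] yaw -132.9 tilt z [-0.0043  0.0001] | rz 0.28 shift cm [ 1.04 -0.41 10.84]
```

Request:
servo_tool --pt "1 0.85 -0.2 1 0 0 0" --pt "1 0 0 2 0 0 0" --pt "1 0 0 2.5 0 0 0" --pt "1 0 0 2 0 0 0" --pt "1 0 0 1.2 0 0 0" --pt "1 0 0 0.6 0 0 0" --pt "1 0 0 0 0 0 0" --pt "1 0 0 0 0 0 0"

```text
clock: 14.45
position: [433.6, -161.8, 27.8]
ee_rot: [0.931, -0.366, 0.0, -0.0]
contact_force: [0.1, 0.1, 0.2]
gripper_width: 85.4
```

```bash
python3 - <<'E'
from h import *
plan([433.3,-161,11],226.8)
E
```

```text
t 14.4 pos [ 433.6 -161.8   27.8] yaw -133.0 tilt z [ 0.0007 -0.0002] | rz 0.24 shift cm [-0.08 -0.04  1.68]
```

Request:
servo_tool --pt "1 0 0 1 0 0 0.24" --pt "1 0 0 0.7 0 0 0" --pt "1 0 0 0 0 0 0" --pt "0 0 0 0 0 0 0" --pt "0 0 0 0 0 0 0" --pt "0 0 0 0 0 0 0" --pt "0 0 0 0 0 0 0" --pt "0 0 0 0 0 0 0" --pt "0 0 0 0 0 0 0" --pt "0 0 0 0 0 0 0"

```text
clock: 15.45
position: [433.2, -161.5, 11.5]
ee_rot: [0.93, -0.368, 0.001, -0.0]
contact_force: [0.2, 0.2, 5.2]
gripper_width: 41.9
```

```bash
python3 - <<'E'
from h import *
plan([433.3,-161,111],226.8)
# yaw exactly known -> plan for later place:
E
```

```text
t 15.4 pos [ 433.2 -161.5   11.5] yaw -133.2 tilt z [ 0.0013 -0.0001] | rz 0.02 shift cm [-0.03 -0.05 -9.95]
```

Request:
servo_tool --pt "0 0 0 -1 0 0 0" --pt "0 0 0 -3 0 0 0" --pt "0 0 0 -3.5 0 0 0" --pt "0 0 0 -3.5 0 0 8.2" --pt "0 0 0 -3 0 0 8.2" --pt "0 0 0 0 0 0 8.2" --pt "0 0 0 0 0 0 8.2" --pt "0 0 0 0 0 0 8.2" --pt "0 0 0 0 0 0 8.2" --pt "0 0 0 0 0 0 0"

```text
clock: 16.45
position: [432.3, -161.5, 151.1]
ee_rot: [-0.692, 0.722, 0.0, 0.0]
contact_force: [-0.1, -1.0, -1.6]
gripper_width: 41.9
```

```bash
python3 - <<'E'
from h import *
plan([624,206,140],177.56);print(read_state()['gripper_width'],read_state()['contact_force'])
E
```

```text
t 16.4 pos [ 432.3 -161.5  151.1] yaw 177.6 tilt z [0.0001 0.0002] | rz 0.04 shift cm [-37.53 -17.59   1.11]
41.856003632835595 [-0.12691786 -1.03329291 -1.64455582]
```

Request:
servo_tool --pt "0 -2 -1 0 0 0 0" --pt "0 -3.8 -1.8 0 0 0 0" --pt "0 -4 -1.9 0 0 0 0" --pt "0 -4 -1.9 0 0 0 0" --pt "0 -4 -1.9 0 0 0 0" --pt "0 -4 -1.9 0 0 0 0" --pt "0 -4 -1.9 0 0 0 0" --pt "0 -4 -1.9 0 0 0 0" --pt "0 -4 -1.8 0 0 0 0" --pt "0 -2.5 -1.1 0 0 0 0" --pt "0 -1.2 -0.5 0 0 0 0" --pt "0 0 0 0 0 0 0"

```text
clock: 17.65
position: [624.3, 207.0, 150.1]
ee_rot: [-0.693, 0.721, 0.0, -0.0]
contact_force: [-0.3, 0.0, -0.8]
gripper_width: 41.7
```

Request:
servo_tool --pt "0 0 0 1.1 0 0 0" --pt "0 0 0 0 0 0 0" --pt "0 0 0 0 0 0 0" --pt "0 0 0 0 0 0 0"

```text
clock: 18.05
position: [624.2, 205.0, 140.1]
ee_rot: [-0.692, 0.722, -0.0, 0.0]
contact_force: [0.6, -0.2, -0.3]
gripper_width: 42.0
```

```bash
python3 - <<'E'
from h import *
plan([624,206,140],177.56);d=snap('wrist')
cv2.imwrite('pics/w5.png',cv2.resize(d['image'][:,:,::-1],(800,600),interpolation=cv2.INTER_CUBIC))
E
```

```text
t 18.1 pos [624.2 205.  140.1] yaw 177.6 tilt z [ 0.0002 -0.0001] | rz 0.01 shift cm [-0.1   0.02  0.01]
```

View pics/w5.png

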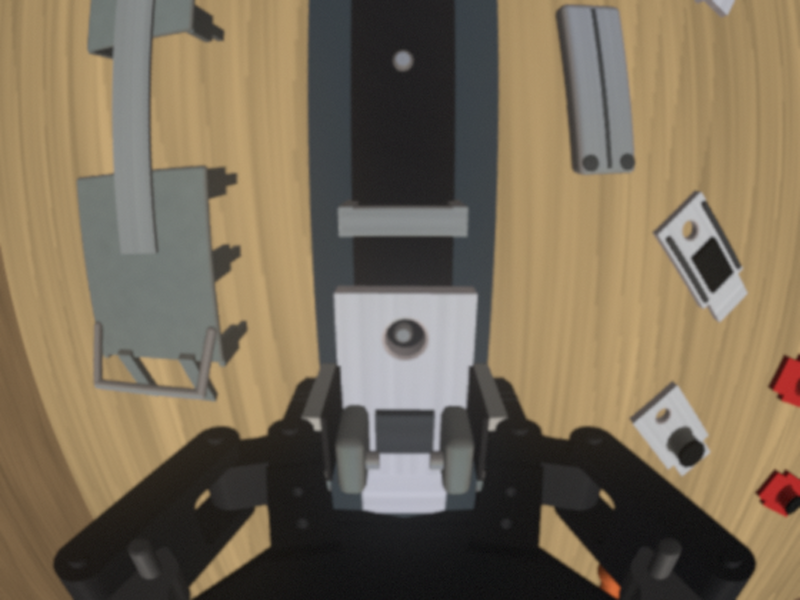

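The toe pin at (404,333) shows through the plate's hole at (406,339). Crampon pin (403,61) and its keeper bar (338..468, 206..237) are also visible.

```bash
cat > m3.py <<'E'
from h import *
import sys
d=dict(np.load('wrist.npz'));k=.7
H=onz(d,406*k,339*k,136.6,True);P=onz(d,404*k,333*k,70,True);C=onz(d,403*k,61*k,70,True)
kb=[onz(d,u*k,v*k,87,True)[:2] for u,v in [(338,206),(467,206),(469,237),(338,237)]]
rl,rr=onz(d,334*k,291*k,136.6,True),onz(d,477*k,291*k,136.6,True)
print('hole',H.round(1),'toe pin',P.round(1),'cr pin',C.round(1),'diff',(P-C).round(1))
print('keeper',np.round(kb,1).tolist(),'mid',np.mean(kb,0).round(1))
print('rear',rl.round(1),rr.round(1))
E
python3 m3.py
```

```text
hole [622.4 183.6 136.6] toe pin [624.1 208.7  70. ] cr pin [619.2  86.   70. ] diff [  4.9 122.7   0. ]
keeper [[647.8, 146.2], [596.2, 148.5], [595.6, 161.2], [648.8, 158.9]] mid [622.1 153.7]
rear [643.7 166.8 136.6] [599.9 168.7 136.6]
```

Request:
servo_tool --pt "0 -0.3 -0.1 1 0 0 0" --pt "0 0 0 1.5 0 0 0" --pt "0 0 0 1.5 0 0 0" --pt "0 0 0 1 0 0 0" --pt "0 0 0 0.6 0 0 0" --pt "0 0 0 0 0 0 0" --pt "0 0 0 0 0 0 0" --pt "0 0 0 0 0 0 0"

```text
clock: 18.9
position: [625.8, 209.0, 84.7]
ee_rot: [-0.692, 0.722, -0.0, 0.001]
contact_force: [0.6, 0.0, -0.8]
gripper_width: 41.8
```

```bash
python3 - <<'E'
from h import *
plan([625.2,208,83.5],177.56);d=snap('wrist')
print(read_state()['contact_force'])
E
```

```text
t 18.9 pos [625.8 209.   84.7] yaw 177.6 tilt z [0.0014 0.0007] | rz 0.05 shift cm [0.11 0.06 0.12]
[ 0.33435041  0.25032588 -1.02227795]
```

Request:
servo_tool --pt "0 0 0.04 0.12 0 0 0" --pt "0 -0.5 0 0 0 0 0" --pt "0 -0.6 0 0 0 0 0" --pt "0 -0.6 0 0 0 0 0" --pt "0 -0.4 0 0 0 0 0" --pt "0 0 0 0 0 0 0" --pt "0 0 0 0 0 0 0" --pt "0 0 0 0 0 0 0"

```text
clock: 19.75
position: [625.8, 229.6, 82.5]
ee_rot: [-0.692, 0.722, 0.0, -0.0]
contact_force: [-0.0, 0.3, -0.8]
gripper_width: 41.7
```

```bash
python3 - <<'E'
from h import *
plan([626,229.8,78],177.56);d=snap('wrist')
print(read_state()['contact_force'])
cv2.imwrite('pics/w6.png',cv2.resize(d['image'][100:350,130:430,::-1],(720,600),interpolation=cv2.INTER_CUBIC))
E
```

```text
t 19.8 pos [625.8 229.6  82.5] yaw 177.6 tilt z [-0.0002 -0.0001] | rz 0.04 shift cm [-0.02 -0.02  0.45]
[-0.24373814  0.02643845 -0.77508923]
```

View pics/w6.png

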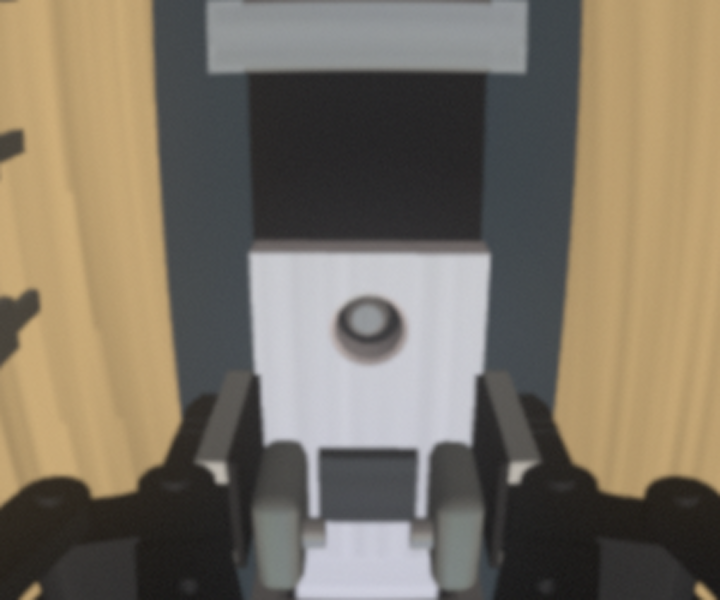

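Crop: pin tip (368,320) inside the hole, rim centre (369,330). I'll compare them by rays.

```bash
python3 - <<'E'
from h import *
d=dict(np.load('wrist.npz'));f=lambda x,y:(130+x/2.4,100+y/2.4)
H=onz(d,*f(369.5,330),79,True);P=onz(d,*f(368,320),70,True);print(H,P,P-H)
print(onz(d,*f(251,252),79,True),onz(d,*f(489,252),79,True))
E
```

```text
[624.07485835 208.40131596  79.        ] [624.41453749 210.04341192  70.        ] [ 0.33967914  1.64209596 -9.        ]
[645.06498019 192.13026774  79.        ] [601.59375558 193.99581508  79.        ]
```

Request:
servo_tool --pt "0 -0.13 -0.03 0 0 0 0" --pt "0 0 0 0.3 0 0 0" --pt "0 0 0 0.3 0 0 0" --pt "0 0 0 0 0 0 0" --pt "0 0 0 0 0 0 0"

```text
clock: 20.3
position: [626.1, 231.0, 76.4]
ee_rot: [-0.692, 0.722, 0.0, -0.0]
contact_force: [-0.2, -0.3, -0.9]
gripper_width: 42.0
```

Request:
servo_tool --pt "0 0 0 0.1 0 0 0" --pt "0.6 0 0 0 0 0 0" --pt "1 0 0 0 0 0 0" --pt "1 0 0 0 0 0 0" --pt "1 0 0 0 0 0 0" --pt "1 0 0 -1 0 0 0" --pt "1 0 0 -3 0 0 0" --pt "1 0 0 -3 0 0 0" --pt "1 0 0 -3 0 0 0" --pt "1 0 0 -1 0 0 0" --pt "1 0 0 0 0 0 0"

```text
clock: 21.4
position: [627.0, 231.6, 188.3]
ee_rot: [-0.692, 0.722, -0.001, 0.002]
contact_force: [-0.9, -0.7, -0.4]
gripper_width: 85.4
```

```bash
python3 - <<'E'
from h import *
d=snap('wrist')
# rear edge of plate and hole, at z=72 : automatic
plate(d,(626,238))
w=snap('top');plate(w,(427,-18),fish=False) if 0 else None
plan([427,-18,120],236)
cv2.imwrite('pics/w7.png',np.vstack([cv2.resize(d['image'][120:320,160:400,::-1],(480,400)),cv2.resize(w['image'][150:262,160:400,::-1],(480,224))]))
E
```

```text
px [285. 214.] [ 253  160   65  114 5388] c [626.9 266.7] size [123.9  69.6] axis ang 87.6
t 21.5 pos [625.5 230.8 184.7] yaw 177.6 tilt z [-0.0018 -0.0003] | rz -58.42 shift cm [-2.54 31.72  6.47]
```

View pics/w7.png

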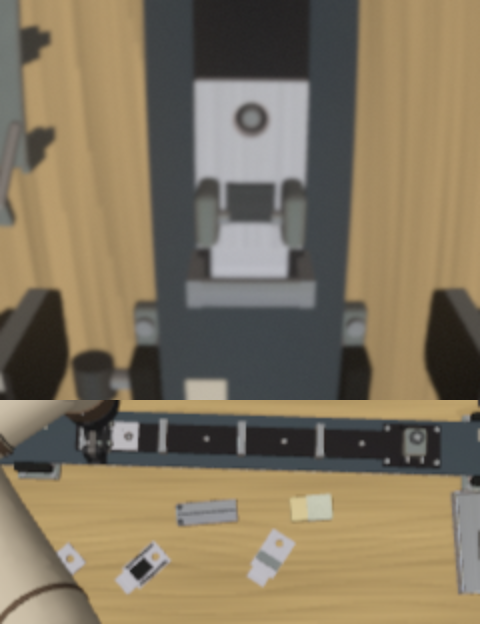

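Toe plate seated: pin centred in the hole, tongue under its keeper. The other plates haven't moved. Next the crampon plate.

Request:
servo_tool --pt "1 0 0 0 0 0 -8.34" --pt "1 0 0 0 0 0 -8.34" --pt "1 0 0 0 0 0 -8.34" --pt "1 0 0 0 0 0 -8.34" --pt "1 0 0 0 0 0 -8.34" --pt "1 0 0 0 0 0 -8.34" --pt "1 0 0 0 0 0 -8.34" --pt "1 0 0 0 0 0 0"

```text
clock: 22.3
position: [625.3, 230.7, 183.3]
ee_rot: [0.956, -0.293, -0.001, 0.001]
contact_force: [0.3, 0.1, -0.6]
gripper_width: 85.3
```

Request:
servo_tool --pt "1 -0.1 1.5 0.3 0 0 0" --pt "1 -0.3 3.6 0.7 0 0 0" --pt "1 -0.3 3.8 0.8 0 0 0" --pt "1 -0.3 3.8 0.8 0 0 0" --pt "1 -0.3 3.8 0.8 0 0 0" --pt "1 -0.3 3.8 0.8 0 0 0" --pt "1 -0.3 3.8 0.8 0 0 0" --pt "1 -0.3 3.8 0.7 0 0 0" --pt "1 -0.2 2.5 0.5 0 0 0" --pt "1 -0.14 1.3 0.27 0 0 0" --pt "1 0 0 0 0 0 0" --pt "1 0 0 0 0 0 0"

```text
clock: 23.5
position: [428.9, -17.0, 121.1]
ee_rot: [0.956, -0.293, 0.001, -0.0]
contact_force: [0.6, 0.7, 0.4]
gripper_width: 85.4
```

```bash
cat > look.py <<'E'
from h import *
import sys
gx,gy,yw=map(float,sys.argv[1:4])
plan([gx,gy,120],yw);d=snap('wrist','look%d.png'%(read_state()['clock']*10))
for k in [(50,110),(50,90),(60,130)]:
    try: c,a=plate(d,(gx,gy),*k)
    except ValueError: print('none',k)
E
python3 look.py 427 -18 236
```

```text
t 23.5 pos [428.9 -17.  121.1] yaw -124.1 tilt z [0.0012 0.0001] | rz -0.05 shift cm [-0.11  0.19  0.11]
px [280. 177.] [ 251  151   58   54 2800] c [449.9 -29.1] size [44.2 42. ] axis ang 57.0
px [280. 203.] [ 251  151   58  109 5312] c [429.4 -15.6] size [44.3 90.5] axis ang 146.2
px [280. 177.] [ 251  152   59   52 2694] c [449.4 -29.1] size [44.7 40.5] axis ang 55.8
```

Request:
servo_tool --pt "1 0.77 -0.15 1 0 0 -0.35" --pt "1 0 0 2 0 0 0" --pt "1 0 0 2.5 0 0 0" --pt "1 0 0 2 0 0 0" --pt "1 0 0 1.5 0 0 0" --pt "1 0 0 1 0 0 0" --pt "1 0 0 0.6 0 0 0" --pt "1 0 0 0.35 0 0 0" --pt "1 0 0 0 0 0 0" --pt "1 0 0 0 0 0 0"

```text
clock: 24.55
position: [435.5, -20.4, 11.8]
ee_rot: [0.957, -0.289, 0.001, -0.0]
contact_force: [-0.2, -0.4, -0.2]
gripper_width: 85.7
```

```bash
python3 - <<'E'
from h import *
plan([436.1,-20,11.5],236.3)
E
```

```text
t 24.6 pos [435.5 -20.4  11.8] yaw -123.6 tilt z [0.0012 0.0003] | rz 0.05 shift cm [ 0.03 -0.07  0.03]
```

Request:
servo_tool --pt "0 0 0 0 0 0 0" --pt "0 0 0 0 0 0 0" --pt "0 0 0 0 0 0 0" --pt "0 0 0 0 0 0 0" --pt "0 0 0 0 0 0 0" --pt "0 0 0 0 0 0 0" --pt "0 0 0 0 0 0 0" --pt "0 0 0 -1 0 0 0" --pt "0 0 0 -3 0 0 0" --pt "0 0 0 -4 0 0 0" --pt "0 0 0 -4 0 0 0" --pt "0 0 0 -2 0 0 0"

```text
clock: 25.75
position: [436.2, -20.3, 155.3]
ee_rot: [0.957, -0.289, 0.003, -0.002]
contact_force: [1.1, 0.2, -0.3]
gripper_width: 41.8
```

Request:
servo_tool --pt "0 0 0 0 0 0 8.4" --pt "0 0 0 0 0 0 8.4" --pt "0 0 0 0 0 0 8.4" --pt "0 0 0 0 0 0 8.4" --pt "0 0 0 0 0 0 8.4" --pt "0 0 0 0 0 0 8.4" --pt "0 0 0 0 0 0 8.4" --pt "0 0 0 0 0 0 0"

```text
clock: 26.55
position: [434.6, -20.7, 151.7]
ee_rot: [-0.692, 0.722, 0.0, -0.0]
contact_force: [-0.9, 0.1, -1.1]
gripper_width: 41.3
```

```bash
python3 - <<'E'
from h import *
plan([619.9,84.1,140],177.56)
E
```

```text
t 26.6 pos [434.6 -20.7 151.7] yaw 177.5 tilt z [-0.0002  0.0002] | rz -0.02 shift cm [-11.26 -18.07   1.17]
```

Request:
servo_tool --pt "0 -1 -1.6 0 0 0 0" --pt "0 -2 -3.2 0 0 0 0" --pt "0 -2.2 -3.6 0 0 0 0" --pt "0 -2.2 -3.6 0 0 0 0" --pt "0 -2 -3.2 0 0 0 0" --pt "0 -1.2 -1.9 0 0 0 0" --pt "0 -0.66 -0.97 0.6 0 0 0" --pt "0 0 0 0.57 0 0 0" --pt "0 0 0 0 0 0 0" --pt "0 0 0 0 0 0 0"

```text
clock: 27.55
position: [619.0, 83.4, 139.5]
ee_rot: [-0.692, 0.722, 0.0, -0.001]
contact_force: [-0.1, -0.2, -0.3]
gripper_width: 41.4
```

```bash
cat > hp.py <<'E'
from h import *
import sys
def holepin(dz,px,py):
    """find plate hole (dark/tan ellipse within white plate) and report; dz: TCP z above underside"""
    s=read_state();d=snap('wrist','hp%d.png'%(s['clock']*10));zt=s['position'][2]-dz+8
    hsv=cv2.cvtColor(d['image'],cv2.COLOR_RGB2HSV);m=((hsv[...,1]<60)&(hsv[...,2]>95)).astype(np.uint8)
    a=np.radians(yaw());ty=np.array([np.cos(a),np.sin(a),0]);tx=np.array([-ty[1],ty[0],0])
    pr=s['position']+22*tx;pr[2]=zt
    u,v=proj(d,pr,True).round().astype(int)
    w=26;win=m[v-w:v+w,u-w:u+w]
    n,l,st,ce=cv2.connectedComponentsWithStats(1-win)
    c=[(st[i,4],ce[i],st[i]) for i in range(1,n) if 30<st[i,4]<900 and st[i,0]>0 and st[i,1]>0 and st[i,0]+st[i,2]<2*w and st[i,1]+st[i,3]<2*w]
    print('pred',u,v)
    for A,cc,ss in c:
        # use bounding box of hole (pin may be bright inside)
        hc=np.array([u-w+ss[0]+(ss[2]-1)/2,v-w+ss[1]+(ss[3]-1)/2]);H=onz(d,*hc,zt,True)
        print('hole px',hc,ss[2:],'world',H.round(1),'vs TCP x,y tool',((H-s['position'])@tx).round(1),((H-s['position'])@ty).round(1))
    r=40;cr=d['image'][v-60:v+30,u-60:u+60,::-1]
    cv2.imwrite('pics/hole%d.png'%(s['clock']*10),cv2.resize(cr,(800,600),interpolation=cv2.INTER_CUBIC));print('crop origin',u-60,v-60,'scale',800/120)
    return d,zt
if __name__=='__main__':
    plan([float(sys.argv[1]),float(sys.argv[2]),140],177.56);holepin(11.6,0,0)
E
python3 hp.py 619.9 84.1
```

```text
t 27.6 pos [619.   83.4 139.5] yaw 177.5 tilt z [-0.0017 -0.0005] | rz -0.02 shift cm [-0.07 -0.08 -0.05]
pred 282 236
hole px [283.5 230.5] [ 26  20 323] world [617.4  58.7 135.9] vs TCP x,y tool 24.7 0.6
crop origin 222 176 scale 6.666666666666667
```

```bash
ls pics/hole*
```

```text
pics/hole275.png
```

View pics/hole275.png

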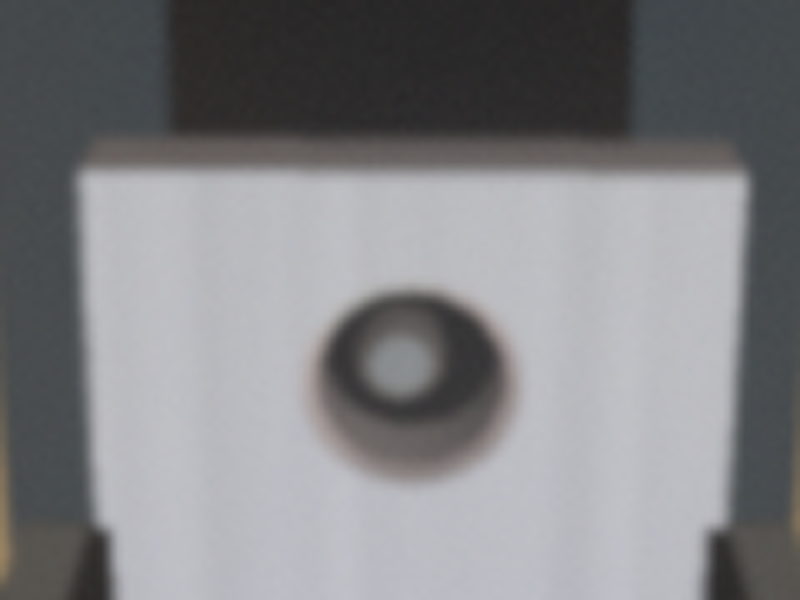

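Crop: plate hole centre (412,387), pin tip (400,366) seen through it.

```bash
python3 - <<'E'
from h import *
d=dict(np.load('wrist.npz'))
H=onz(d,283.8,234.05,135.9,True);P=onz(d,282,230.9,70,True);print(H,P,P-H)
plan([620,84,140],177.56)
E
```

```text
[617.32850777  60.45868781 135.9       ] [619.32225681  85.27071762  70.        ] [  1.99374904  24.81202981 -65.9       ]
t 27.6 pos [619.4  83.5 140. ] yaw 177.5 tilt z [-0.0005 -0.0002] | rz -0.02 shift cm [-0.06 -0.05 -0.  ]
```

Request:
servo_tool --pt "0 -0.3 -0.1 1 0 0 0" --pt "0 0 0 1.5 0 0 0" --pt "0 0 0 1.5 0 0 0" --pt "0 0 0 1.1 0 0 0" --pt "0 0 0 0.6 0 0 0" --pt "0 0 0 0 0 0 0" --pt "0 0 0 0 0 0 0" --pt "0 0 0 0 0 0 0" --pt "0 0 0 0 0 0 0"

```text
clock: 28.5
position: [621.7, 87.1, 82.9]
ee_rot: [-0.692, 0.722, -0.0, 0.0]
contact_force: [-0.1, -0.9, -0.7]
gripper_width: 41.5
```

```bash
python3 - <<'E'
from h import *
plan([621.4,107.5,83],177.56);print(read_state()['contact_force'])
E
```

```text
t 28.5 pos [621.7  87.1  82.9] yaw 177.5 tilt z [0.0005 0.0002] | rz -0.03 shift cm [-2.03  0.11 -0.01]
[-0.1113874  -0.85372226 -0.67518171]
```

Request:
servo_tool --pt "0 -0.4 0.08 0 0 0 0" --pt "0 -0.6 0 0 0 0 0" --pt "0 -0.6 0 0 0 0 0" --pt "0 -0.4 0 0 0 0 0" --pt "0 0 0 0 0 0 0" --pt "0 0 0 0 0 0 0" --pt "0 0 0 0 0 0 0" --pt "0 0 0 0 0 0 0"

```text
clock: 29.3
position: [621.5, 106.9, 82.7]
ee_rot: [-0.692, 0.722, 0.0, -0.0]
contact_force: [1.0, -0.6, -0.7]
gripper_width: 41.7
```

```bash
cat > hp2.py <<'E'
from h import *
def run(dz=11.6):
    s=read_state();d=snap('wrist','near%d.png'%(s['clock']*10));zt=s['position'][2]-dz+8
    a=np.radians(yaw());ty=np.array([np.cos(a),np.sin(a),0]);tx=np.array([-ty[1],ty[0],0])
    pr=s['position']+22*tx;pr[2]=zt;u,v=proj(d,pr,True).round().astype(int);w=22
    S=4;g=cv2.cvtColor(d['image'],cv2.COLOR_RGB2GRAY)[v-w:v+w,u-w:u+w]
    G=cv2.resize(g,None,fx=S,fy=S,interpolation=cv2.INTER_CUBIC);px=lambda x,y:(u-w+(x+.5)/S-.5,v-w+(y+.5)/S-.5)
    T=np.percentile(G,85);th=T*.85
    n,l,st,ce=cv2.connectedComponentsWithStats((G<th).astype(np.uint8))
    i=min((i for i in range(1,n) if st[i,4]>800),key=lambda i:np.hypot(*(ce[i]-w*S)));x,y,ww,hh=st[i,:4]
    hc=px(x+(ww-1)/2,y+(hh-1)/2)
    sub=cv2.GaussianBlur(G,(0,0),4)[y+hh//8:y+hh*3//4,x+ww//4:x+ww*3//4]
    yy,xx=np.unravel_index(sub.argmax(),sub.shape);m=(sub>sub.max()*.85);Y,X=np.nonzero(m)
    pc=px(X.mean()+x+ww//4,Y.mean()+y+hh//8)
    H=onz(d,*hc,zt,True);P=onz(d,*pc,70,True);D=P-H
    print('plate v',T,'hole',np.round(hc,1),ww/S,hh/S,'pin',np.round(pc,1),'max',sub.max(),'H',H.round(1),'P',P.round(1),'| move tool x,y cm',round(D@tx/10,2),round(D@ty/10,2),'force',s['contact_force'].round(1),'pos',s['position'].round(1))
    c=cv2.resize(d['image'][v-w-20:v+w+20,u-55:u+55,::-1],(770,588),interpolation=cv2.INTER_CUBIC)
    cv2.imwrite('pics/n%d.png'%(s['clock']*10),c);print('pics/n%d.png'%(s['clock']*10),'origin',u-55,v-w-20,'x7')
run()
E
python3 hp2.py
```

```text
plate v 200.0 hole [283.5 233.2] 31.0 29.5 pin [284.6 228.1] max 149 H [620.   83.7  79.1] P [619.5  84.7  70. ] | move tool x,y cm -0.11 0.05 force [ 1.  -0.6 -0.7] pos [621.5 106.9  82.7]
pics/n293.png origin 227 194 x7
```

Request:
servo_tool --pt "0 -0.11 0.03 0 0 0 0" --pt "0 0 0 0.3 0 0 0" --pt "0 0 0 0.3 0 0 0" --pt "0 0 0 0 0 0 0" --pt "0 0 0 0 0 0 0"

```text
clock: 29.85
position: [621.2, 108.2, 76.5]
ee_rot: [-0.692, 0.722, 0.0, -0.0]
contact_force: [0.3, 0.7, -1.3]
gripper_width: 41.8
```

Request:
servo_tool --pt "0 0 0 0.1 0 0 0" --pt "0.6 0 0 0 0 0 0" --pt "1 0 0 0 0 0 0" --pt "1 0 0 0 0 0 0" --pt "1 0 0 0 0 0 0" --pt "1 0 0 -1 0 0 0" --pt "1 0 0 -3 0 0 0" --pt "1 0 0 -3 0 0 0" --pt "1 0 0 -3 0 0 0" --pt "1 0 0 -1 0 0 0" --pt "1 0 0 0 0 0 0" --pt "1 0 0 0 0 0 0"

```text
clock: 31.05
position: [620.6, 108.1, 184.8]
ee_rot: [-0.692, 0.722, 0.001, -0.001]
contact_force: [-0.9, 0.2, 0.3]
gripper_width: 85.7
```

```bash
python3 - <<'E'
from h import *
d=snap('wrist','w8.png');t=snap('top')
plan([412,333,120],222)
for g in [(412,333),(413,193)]:
    for k in [(50,110),(60,100)]: plate(t,g,*k,fish=False) if 0 else None
# rear edge check of the crampon plate
hs=cv2.cvtColor(d['image'],cv2.COLOR_RGB2HSV)
cv2.imwrite('pics/c8.png',np.vstack([cv2.resize(d['image'][120:320,160:400,::-1],(480,400)),cv2.resize(t['image'][150:262,130:370,::-1],(480,224))]))
E
```

```text
t 31.1 pos [620.4 108.  183.9] yaw 177.5 tilt z [-0.0033 -0.001 ] | rz -44.48 shift cm [-30.67   0.43   6.39]
```

View pics/c8.png

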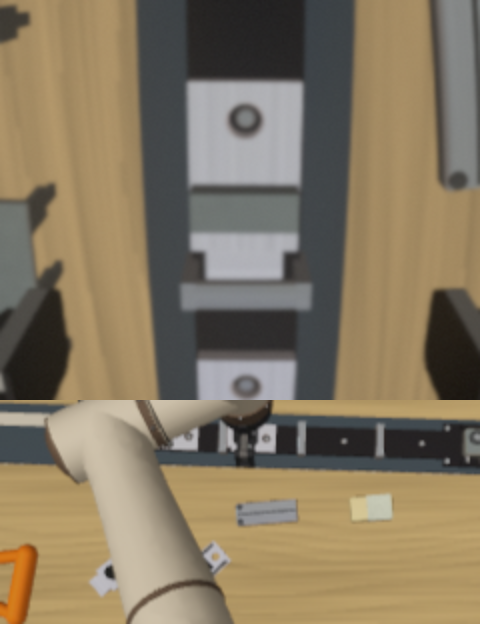

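Crampon plate seated like the toe plate: pin centred in the hole at (245,120), tongue under its bar. Next the riser plate.

Request:
servo_tool --pt "1 0 0 0 0 0 -7.41" --pt "1 0 0 0 0 0 -7.41" --pt "1 0 0 0 0 0 -7.41" --pt "1 0 0 0 0 0 -7.41" --pt "1 0 0 0 0 0 -7.41" --pt "1 0 0 0 0 0 -7.41" --pt "1 0 0 0 0 0 0"

```text
clock: 31.85
position: [620.8, 108.0, 184.0]
ee_rot: [0.913, -0.407, -0.001, 0.001]
contact_force: [-0.7, 0.4, -0.2]
gripper_width: 85.4
```

Request:
servo_tool --pt "1 -1.5 0 0.3 0 0 0" --pt "1 -3.5 0.1 0.7 0 0 0" --pt "1 -3.8 0.1 0.8 0 0 0" --pt "1 -3.8 0.1 0.8 0 0 0" --pt "1 -3.8 0.1 0.8 0 0 0" --pt "1 -3.8 0 0.8 0 0 0" --pt "1 -3.8 0 0.8 0 0 0" --pt "1 -3.5 0 0.7 0 0 0" --pt "1 -2 0 0.5 0 0 0" --pt "1 -1.17 0 0.2 0 0 0" --pt "1 0 0 0 0 0 0" --pt "1 0 0 0 0 0 0"

```text
clock: 33.05
position: [413.3, 333.3, 121.7]
ee_rot: [0.913, -0.407, 0.0, 0.0]
contact_force: [-0.2, -0.5, -0.4]
gripper_width: 85.7
```

```bash
python3 look.py 412 333 222
```

```text
t 33.0 pos [413.3 333.3 121.7] yaw -138.0 tilt z [-0.     -0.0002] | rz -0.04 shift cm [-0.06  0.11  0.17]
px [280. 200.] [ 252  152   58  109 4488] c [413.4 335.5] size [44.4 91.3] axis ang 130.4
px [280. 201.] [ 252  152   58  109 4578] c [413.4 335.5] size [44.4 91.3] axis ang 130.4
px [280. 201.] [ 251  153   59  108 4378] c [413.3 335.9] size [44.9 90.1] axis ang 131.2
```

```bash
python3 -c "
from h import *
plan([418.6,329.5,11.5],220.8)"
```

```text
t 33.1 pos [413.6 333.1 121.8] yaw -138.1 tilt z [0.0002 0.0001] | rz 1.12 shift cm [ 0.6  -0.15 11.03]
```

Request:
servo_tool --pt "1 0.6 -0.15 1 0 0 1.1" --pt "1 0 0 2 0 0 0" --pt "1 0 0 2.5 0 0 0" --pt "1 0 0 2 0 0 0" --pt "1 0 0 1.5 0 0 0" --pt "1 0 0 1 0 0 0" --pt "1 0 0 0.7 0 0 0" --pt "1 0 0 0.33 0 0 0" --pt "1 0 0 0 0 0 0" --pt "1 0 0 0 0 0 0"

```text
clock: 34.1
position: [418.7, 330.4, 12.0]
ee_rot: [0.91, -0.416, 0.0, -0.001]
contact_force: [0.2, -0.2, 0.5]
gripper_width: 85.6
```

Request:
servo_tool --pt "0 0 0 0 0 0 0" --pt "0 0 0 0 0 0 0" --pt "0 0 0 0 0 0 0" --pt "0 0 0 0 0 0 0" --pt "0 0 0 0 0 0 0" --pt "0 0 0 0 0 0 0" --pt "0 0 0 0 0 0 0"

```text
clock: 34.8
position: [418.6, 330.5, 12.3]
ee_rot: [0.91, -0.415, 0.0, -0.001]
contact_force: [-1.4, -0.4, 5.2]
gripper_width: 41.7
```

Request:
servo_tool --pt "0 0 0 -1 0 0 0" --pt "0 0 0 -3 0 0 0" --pt "0 0 0 -4 0 0 0" --pt "0 0 0 -4 0 0 0" --pt "0 0 0 -2 0 0 0" --pt "0 0 0 0 0 0 8.6" --pt "0 0 0 0 0 0 8.6" --pt "0 0 0 0 0 0 8.6" --pt "0 0 0 0 0 0 8.6" --pt "0 0 0 0 0 0 8.6" --pt "0 0 0 0 0 0 0.3" --pt "0 0 0 0 0 0 0"

```text
out of range
```

```bash
python3 -c "
from h import *
plan([615.4,-39.4,140],177.56);print(read_state()['gripper_width'])"
```

```text
t 34.8 pos [418.6 330.5  12.3] yaw -139.1 tilt z [0.0009 0.0009] | rz 43.37 shift cm [ 36.12 -21.24 -12.77]
41.65508547681489
```

Request:
servo_tool --pt "0 0 0 -1 0 0 0" --pt "0 0 0 -3 0 0 0" --pt "0 0 0 -4 0 0 0" --pt "0 0 0 -4 0 0 0" --pt "0 0 0 -2 0 0 0" --pt "0 0 0 0 0 0 7.23" --pt "0 0 0 0 0 0 7.23" --pt "0 0 0 0 0 0 7.23" --pt "0 0 0 0 0 0 7.23" --pt "0 0 0 0 0 0 7.23" --pt "0 0 0 0 0 0 7.23" --pt "0 0 0 0 0 0 0"

```text
clock: 36.0
position: [418.0, 329.7, 151.5]
ee_rot: [-0.692, 0.722, 0.0, -0.0]
contact_force: [-0.0, -0.6, -1.2]
gripper_width: 41.7
```

```bash
python3 -c "
from h import *
plan([615.4,-39.4,140],177.56);print(read_state()['gripper_width'])"
```

```text
t 36.0 pos [418.  329.7 151.5] yaw 177.5 tilt z [-0.0005 -0.0002] | rz -0.04 shift cm [ 36.04 -21.29   1.15]
41.687613398119865
```

Request:
servo_tool --pt "0 2 -1.2 0 0 0 0" --pt "0 3.8 -2.2 0 0 0 0" --pt "0 4 -2.4 0 0 0 0" --pt "0 4 -2.4 0 0 0 0" --pt "0 4 -2.4 0 0 0 0" --pt "0 4 -2.4 0 0 0 0" --pt "0 4 -2.4 0 0 0 0" --pt "0 4 -2.4 0 0 0 0" --pt "0 3.5 -1.9 0 0 0 0" --pt "0 1.8 -1.1 0.5 0 0 0" --pt "0 0.94 -0.49 0.6 0 0 0" --pt "0 0 0 0 0 0 0"

```text
clock: 37.2
position: [614.6, -40.2, 138.9]
ee_rot: [-0.691, 0.722, 0.001, -0.001]
contact_force: [-0.5, -0.0, -0.8]
gripper_width: 41.7
```

Request:
servo_tool --pt "0 0 0 0 0 0 0" --pt "0 0 0 0 0 0 0"

```text
clock: 37.4
position: [615.0, -38.0, 140.7]
ee_rot: [-0.692, 0.721, 0.0, 0.0]
contact_force: [0.1, 0.4, -0.4]
gripper_width: 41.6
```

```bash
sed -i 's/^run()/import sys\nrun(float(sys.argv[1]))/' hp2.py; python3 -c "
from h import *
plan([615.4,-39.4,140],177.56)"; python3 hp2.py 12.1
```

```text
t 37.4 pos [615.  -38.  140.7] yaw 177.6 tilt z [0.0001 0.0001] | rz 0.09 shift cm [ 0.14 -0.04  0.07]
plate v 189.0 hole [283.5 233.6] 31.0 29.25 pin [283.6 225.1] max 140 H [613.5 -60.9 136.6] P [614.2 -39.7  70. ] | move tool x,y cm -2.12 0.01 force [ 0.1  0.4 -0.4] pos [615.  -38.  140.7]
pics/n374.png origin 227 194 x7
```

Request:
servo_tool --pt "0 0 0 1 0 0 0" --pt "0 0 0 1.5 0 0 0" --pt "0 0 0 1.5 0 0 0" --pt "0 0 0 1.1 0 0 0" --pt "0 0 0 0.6 0 0 0" --pt "0 0 0 0 0 0 0" --pt "0 0 0 0 0 0 0" --pt "0 0 0 0 0 0 0" --pt "0 0 0 0 0 0 0"

```text
clock: 38.35
position: [615.6, -39.2, 83.8]
ee_rot: [-0.692, 0.722, -0.0, 0.0]
contact_force: [-0.2, -0.4, -0.4]
gripper_width: 41.5
```

```bash
python3 -c "
from h import *
plan([616,-17.5,83.3],177.56);print(read_state()['contact_force'])"; python3 hp2.py 12.1
```

```text
t 38.4 pos [615.6 -39.2  83.8] yaw 177.5 tilt z [0.0009 0.0002] | rz -0.05 shift cm [-2.17  0.05  0.05]
[-0.19745854 -0.42762208 -0.3566039 ]
plate v 200.0 hole [283.5 233.5] 31.0 29.5 pin [282.2 239.7] max 111 H [614.  -62.2  79.7] P [615. -55.  70.] | move tool x,y cm -0.73 -0.06 force [-0.2 -0.4 -0.4] pos [615.6 -39.2  83.8]
pics/n383.png origin 227 194 x7
```

Request:
servo_tool --pt "0 -0.4 0.03 0.05 0 0 0" --pt "0 -0.7 0 0 0 0 0" --pt "0 -0.6 0 0 0 0 0" --pt "0 -0.4 0 0 0 0 0" --pt "0 0 0 0 0 0 0" --pt "0 0 0 0 0 0 0" --pt "0 0 0 0 0 0 0" --pt "0 0 0 0 0 0 0"

```text
clock: 39.2
position: [616.0, -18.4, 82.9]
ee_rot: [-0.692, 0.722, 0.0, -0.0]
contact_force: [0.9, 0.5, -1.3]
gripper_width: 41.8
```

```bash
python3 hp2.py 12.1
```

```text
plate v 201.0 hole [283.5 233.5] 31.0 29.5 pin [283.9 228.9] max 150 H [614.4 -41.4  78.8] P [614.2 -40.2  70. ] | move tool x,y cm -0.12 0.02 force [ 0.9  0.5 -1.3] pos [616.  -18.4  82.9]
pics/n392.png origin 227 194 x7
```

Request:
servo_tool --pt "0 -0.14 0.01 0 0 0 0" --pt "0 0 0 0.3 0 0 0" --pt "0 0 0 0.3 0 0 0" --pt "0 0 0 0 0 0 0" --pt "0 0 0 0 0 0 0"

```text
clock: 39.75
position: [615.8, -16.9, 76.6]
ee_rot: [-0.692, 0.722, 0.0, -0.0]
contact_force: [0.1, 0.1, -1.3]
gripper_width: 41.7
```

Request:
servo_tool --pt "0 0 0 0.1 0 0 0" --pt "0.6 0 0 0 0 0 0" --pt "1 0 0 0 0 0 0" --pt "1 0 0 0 0 0 0" --pt "1 0 0 0 0 0 0" --pt "1 0 0 -1 0 0 0" --pt "1 0 0 -3 0 0 0" --pt "1 0 0 -3 0 0 0" --pt "1 0 0 -3 0 0 0" --pt "1 0 0 -1 0 0 0" --pt "1 0 0 0 0 0 0" --pt "1 0 0 0 0 0 0"

```text
clock: 40.95
position: [615.2, -16.8, 185.0]
ee_rot: [-0.691, 0.722, 0.001, -0.0]
contact_force: [-0.6, 0.2, -0.1]
gripper_width: 85.5
```

```bash
python3 - <<'E'
from h import *
d=snap('wrist','w9.png');t=snap('top','t9.png')
plan([413,193,120],222)
for k in [(50,110),(60,100)]:
    try: plate(dict(t),(413,193),*k,fish=False)
    except Exception as e: print(e)
im=cv2.cvtColor(t['image'],cv2.COLOR_RGB2HSV);m=((im[...,1]<45)&(im[...,2]>110)).astype(np.uint8)
m=cv2.morphologyEx(m,cv2.MORPH_CLOSE,np.ones((3,3),np.uint8))
n,l,st,ce=cv2.connectedComponentsWithStats(m)
for i in range(1,n):
    if 60<st[i,4]<900:
        p=onz(t,*ce[i],8)
        if 330<p[0]<520 and -300<p[1]<450: print(ce[i].round(),st[i,4],p.round())
E
```

```text
t 41.0 pos [615.  -17.  184.1] yaw 177.5 tilt z [-0.0034 -0.0004] | rz -44.5 shift cm [-29.12   0.96   6.41]
px [245. 188.] [ 200  112   97  183 7594] c [519.9 151.2] size [325.9 599.1] axis ang 172.5
px [337. 123.] [322 105  32  37 862] c [ 784.4 -169.2] size [ 98.9 128.9] axis ang 163.0
[319. 203.] 147 [ 512. -101.    8.]
[272. 205.] 127 [509.  57.   8.]
[224. 239.] 117 [399. 215.   8.]
```

Brake plate looks unmoved; going above it.

Request:
servo_tool --pt "1 0 0 0 0 0 -7.41" --pt "1 0 0 0 0 0 -7.41" --pt "1 0 0 0 0 0 -7.41" --pt "1 0 0 0 0 0 -7.41" --pt "1 0 0 0 0 0 -7.41" --pt "1 0 0 0 0 0 -7.41" --pt "1 0 0 0 0 0 0"

```text
clock: 41.75
position: [615.3, -16.9, 184.3]
ee_rot: [0.913, -0.407, -0.001, 0.001]
contact_force: [-0.1, 1.1, 0.0]
gripper_width: 85.4
```

Request:
servo_tool --pt "1 -1.5 0 0.3 0 0 0" --pt "1 -3 0.1 0.7 0 0 0" --pt "1 -3.6 0.1 0.8 0 0 0" --pt "1 -3.6 0.2 0.8 0 0 0" --pt "1 -3.6 0.2 0.8 0 0 0" --pt "1 -3.6 0.1 0.8 0 0 0" --pt "1 -3.6 0.1 0.8 0 0 0" --pt "1 -3.4 0.1 0.7 0 0 0" --pt "1 -2 0.06 0.5 0 0 0" --pt "1 -1.2 0 0.2 0 0 0" --pt "1 0 0 0 0 0 0" --pt "1 0 0 0 0 0 0"

```text
clock: 42.95
position: [414.6, 193.0, 121.9]
ee_rot: [0.913, -0.407, 0.0, 0.0]
contact_force: [-0.1, -0.2, -0.2]
gripper_width: 85.4
```

```bash
python3 look.py 413 193 222
```

```text
t 43.0 pos [414.6 193.  121.9] yaw -138.1 tilt z [ 0.0001 -0.0002] | rz -0.07 shift cm [-0.1   0.12  0.19]
px [280. 203.] [ 251  152   59  108 3293] c [415.3 194.9] size [44.5 90.4] axis ang 131.1
px [280. 202.] [ 251  152   59  108 3511] c [415.3 194.9] size [44.5 90.4] axis ang 131.1
px [280. 204.] [ 251  152   59  109 2915] c [415.  195.4] size [44.9 90.2] axis ang 130.8
```

Request:
servo_tool --pt "1 0.67 -0.18 1 0 0 0.9" --pt "1 0 0 2 0 0 0" --pt "1 0 0 2.5 0 0 0" --pt "1 0 0 2 0 0 0" --pt "1 0 0 1.5 0 0 0" --pt "1 0 0 1 0 0 0" --pt "1 0 0 0.7 0 0 0" --pt "1 0 0 0.33 0 0 0" --pt "1 0 0 0 0 0 0" --pt "1 0 0 0 0 0 0"

```text
clock: 44.0
position: [420.4, 189.6, 12.1]
ee_rot: [0.91, -0.414, 0.0, -0.001]
contact_force: [0.5, -0.7, 0.0]
gripper_width: 85.5
```

Request:
servo_tool --pt "0 0 0 0 0 0 0" --pt "0 0 0 0 0 0 0" --pt "0 0 0 0 0 0 0" --pt "0 0 0 0 0 0 0" --pt "0 0 0 0 0 0 0" --pt "0 0 0 0 0 0 0" --pt "0 0 0 0 0 0 0"

```text
clock: 44.7
position: [420.2, 189.6, 12.4]
ee_rot: [0.91, -0.414, 0.0, -0.0]
contact_force: [-1.1, 0.5, 5.5]
gripper_width: 41.5
```

Request:
servo_tool --pt "0 0 0 -1 0 0 0" --pt "0 0 0 -3 0 0 0" --pt "0 0 0 -4 0 0 0" --pt "0 0 0 -4 0 0 0" --pt "0 0 0 -2 0 0 0" --pt "0 0 0 0 0 0 7.24" --pt "0 0 0 0 0 0 7.24" --pt "0 0 0 0 0 0 7.24" --pt "0 0 0 0 0 0 7.24" --pt "0 0 0 0 0 0 7.24" --pt "0 0 0 0 0 0 7.24" --pt "0 0 0 0 0 0 0"

```text
clock: 45.9
position: [419.6, 189.0, 151.9]
ee_rot: [-0.692, 0.722, 0.0, -0.0]
contact_force: [0.0, 0.0, -1.7]
gripper_width: 41.1
```

```bash
python3 -c "
from h import *
plan([609.6,-162.6,140],177.56);print(read_state()['gripper_width'])"
```

```text
t 45.9 pos [419.6 189.  151.9] yaw 177.6 tilt z [-0.0003  0.0001] | rz 0.08 shift cm [ 34.32 -20.48   1.19]
41.08913578202934
```

Request:
servo_tool --pt "0 2 -1.2 0 0 0 0" --pt "0 3.8 -2.2 0 0 0 0" --pt "0 4 -2.4 0 0 0 0" --pt "0 4 -2.4 0 0 0 0" --pt "0 4 -2.4 0 0 0 0" --pt "0 4 -2.4 0 0 0 0" --pt "0 4 -2.4 0 0 0 0" --pt "0 3.6 -2.2 0 0 0 0" --pt "0 2.6 -1.6 0 0 0 0" --pt "0 1.6 -0.9 0.5 0 0 0" --pt "0 0.72 -0.38 0.7 0 0 0" --pt "0 0 0 0 0 0 0"

```text
clock: 47.1
position: [609.2, -162.0, 137.6]
ee_rot: [-0.692, 0.722, 0.002, -0.001]
contact_force: [-0.6, 0.1, -1.7]
gripper_width: 41.7
```

Request:
servo_tool --pt "0 0 0 0 0 0 0" --pt "0 0 0 0 0 0 0"

```text
clock: 47.3
position: [610.2, -160.8, 139.9]
ee_rot: [-0.693, 0.721, 0.0, 0.0]
contact_force: [0.7, 0.0, -0.3]
gripper_width: 41.5
```

```bash
python3 -c "
from h import *
plan([609.6,-162.8,140],177.56)"; python3 hp2.py 12.2
```

```text
t 47.3 pos [ 610.2 -160.8  139.9] yaw 177.8 tilt z [-0.0001  0.0001] | rz 0.19 shift cm [ 0.21  0.05 -0.01]
plate v 196.0 hole [283.5 233.9] 31.0 28.75 pin [283.9 224.1] max 144 H [ 608.7 -183.5  135.7] P [ 609.1 -163.4   70. ] | move tool x,y cm -2.01 0.04 force [ 0.7  0.  -0.3] pos [ 610.2 -160.8  139.9]
pics/n473.png origin 227 193 x7
```

Request:
servo_tool --pt "0 0.15 0.05 1 0 0 0.2" --pt "0 0 0 1.5 0 0 0" --pt "0 0 0 1.5 0 0 0" --pt "0 0 0 1.1 0 0 0" --pt "0 0 0 0.55 0 0 0" --pt "0 0 0 0 0 0 0" --pt "0 0 0 0 0 0 0" --pt "0 0 0 0 0 0 0" --pt "0 0 0 0 0 0 0"

```text
clock: 48.25
position: [610.1, -163.6, 83.3]
ee_rot: [-0.691, 0.723, -0.0, 0.0]
contact_force: [-0.0, 1.0, -0.5]
gripper_width: 41.9
```

```bash
python3 -c "
from h import *
plan([610.5,-142.8,83.2],177.56);print(read_state()['contact_force'])"
```

```text
t 48.2 pos [ 610.1 -163.6   83.3] yaw 177.4 tilt z [0.0006 0.    ] | rz -0.13 shift cm [-2.08  0.05  0.01]
[-0.01597633  1.04280873 -0.48990032]
```

Request:
servo_tool --pt "0 -0.4 0.04 0 0 0 -0.1" --pt "0 -0.7 0 0 0 0 0" --pt "0 -0.6 0 0 0 0 0" --pt "0 -0.35 0 0 0 0 0" --pt "0 0 0 0 0 0 0" --pt "0 0 0 0 0 0 0" --pt "0 0 0 0 0 0 0" --pt "0 0 0 0 0 0 0"

```text
clock: 49.05
position: [610.4, -143.2, 83.1]
ee_rot: [-0.692, 0.722, 0.0, -0.0]
contact_force: [-1.3, -0.5, -1.1]
gripper_width: 41.6
```

```bash
python3 hp2.py 12.2
```

```text
plate v 213.0 hole [283.5 233.6] 31.0 29.25 pin [283.2 228.6] max 159 H [ 608.8 -166.1   78.9] P [ 609.  -165.1   70. ] | move tool x,y cm -0.1 -0.01 force [-1.3 -0.5 -1.1] pos [ 610.4 -143.2   83.1]
pics/n490.png origin 227 193 x7
```

Request:
servo_tool --pt "0 -0.12 0 0 0 0 0" --pt "0 0 0 0.3 0 0 0" --pt "0 0 0 0.3 0 0 0" --pt "0 0 0 0 0 0 0" --pt "0 0 0 0 0 0 0"

```text
clock: 49.6
position: [610.3, -141.8, 76.9]
ee_rot: [-0.692, 0.722, 0.0, -0.0]
contact_force: [-0.6, 0.2, -1.4]
gripper_width: 41.5
```

Request:
servo_tool --pt "0 0 0 0.1 0 0 0" --pt "0.6 0 0 0 0 0 0" --pt "1 0 0 0 0 0 0" --pt "1 0 0 0 0 0 0" --pt "1 0 0 0 0 0 0" --pt "1 0 0 -1 0 0 0" --pt "1 0 0 -3 0 0 0" --pt "1 0 0 -4 0 0 0" --pt "1 0 0 -4 0 0 0" --pt "1 0 0 -2 0 0 0" --pt "1 0 0 0 0 0 0" --pt "1 0 0 0 0 0 0"

```text
clock: 50.8
position: [610.2, -141.7, 216.7]
ee_rot: [-0.692, 0.722, -0.0, 0.001]
contact_force: [-1.6, -0.4, -0.2]
gripper_width: 85.5
```

```bash
python3 -c "
from h import *
d=snap('wrist','w10.png')"
```

Request:
servo_tool --pt "1 0 1.5 0 0 0 0" --pt "1 0 3 0 0 0 0" --pt "1 0 3.5 0 0 0 0" --pt "1 0 3.5 0 0 0 0" --pt "1 0 3.5 0 0 0 0" --pt "1 0 3.5 0 0 0 0" --pt "1 0 2 0 0 0 0" --pt "1 0 1 0 0 0 0" --pt "1 0 0 0 0 0 0"

```text
clock: 51.75
position: [394.6, -132.6, 215.7]
ee_rot: [-0.692, 0.722, 0.0, -0.0]
contact_force: [0.8, 0.3, 0.2]
gripper_width: 85.2
```

```bash
python3 - <<'E'
from h import *
t=snap('top');a=t['image'][140:250,180:450,::-1]
w=cv2.imread('pics/w10.png')
cv2.imwrite('pics/f1.png',np.vstack([cv2.resize(a,(800,326),interpolation=cv2.INTER_CUBIC),cv2.resize(w[110:280,90:470],(600,268))[:, :].copy() if 0 else cv2.copyMakeBorder(cv2.resize(w[80:320,130:440],(347,268)),0,0,0,453,0)]))
E
```

```text
(no output)
```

View pics/f1.png

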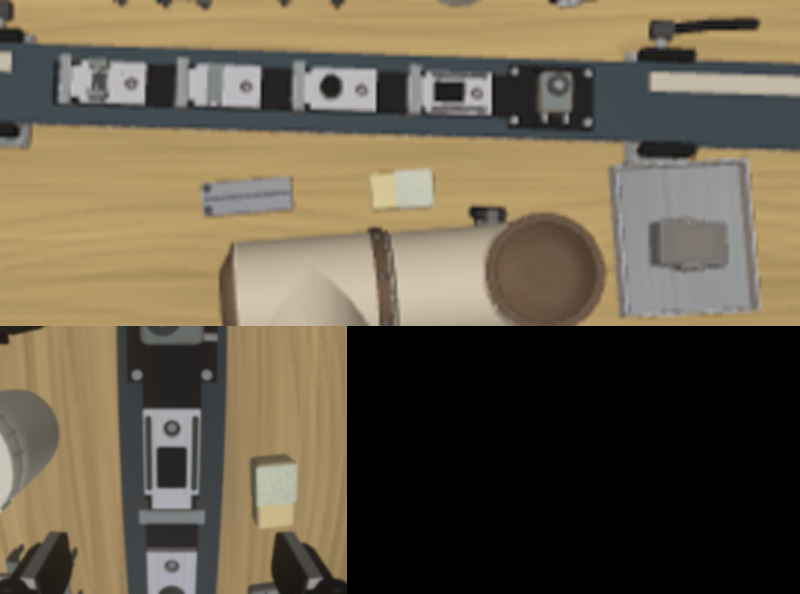

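All four plates sit on their own seats with the pin in each hole: (130,83), (247,87), (362,90), (477,94). The turret pins point sideways at (555,118) and the cover lies in the tray at (690,243). The arm touches nothing, so I'm handing in.

```bash
python3 -c "
from bench import *
s=read_state();print(s['clock'],s['contact_force'])
print(job_done())"
```

```text
51.8 [ 0.12496187 -1.17929332 -0.04091471]
the job is handed in; nothing more can be done
None
```

The ski is rigged for touring, and I handed the job in at about 52 s; the simulator gave no verdict. I pinched the cover off and put it in the tray, turned the turret a quarter turn anticlockwise, and seated the toe, crampon, riser and brake plates.

- **Plates:** The last pictures show each plate on its own seat, pin inside the hole and tongue under its keeper. Each one went down onto its pin with no contact force (about 1 N or less).
- **Turret and cover:** The turret pins point sideways, and the cover lies inside the tray.
- **Gripper and other gear:** The gripper is clear of everything. I only touched the cover, turret and plates; the gear visible in the last picture had not moved.
- **Checks that disagreed:**
  - Pin positions from the hover view were off by 1–2 mm along the ski compared with close up, so I corrected each plate before lowering it.
  - One automatic pin reading on the riser was false, because the pin was out of sight, and I ignored it.
  - One move call was refused for a turn value just over the limit, and I sent it again with smaller steps.

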